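# Unpack the reagent chest to its bench stations and shut it

## Task

Set up the bench from the open reagent chest (left, right and behind are as seen from the robot): stand every bottle that is in the chest upright at its station, the blue-capped white one off the left end of the tube rack and the red-capped white one off its right end, both in line with the rack; the black-capped amber one midway between the two jars on the blue mat; the yellow-capped amber one behind the yellow tip box, centred on it; leave about 30 mm between a bottle and the rack or box it stands beside. When all of them stand there, press down the knee of the folding lid stay to break it, then lower the lid gently until it is fully shut. Leave everything else where it stands, and put a bottle right if it gets knocked out of place.

Things in the scene. Friction and masses are not known exactly. Their poses are not given: they have to be found in the camera images.
- chest: Blue reagent chest on the bench, fixed; base 200 (x) x 270 (y) x 60 mm high, walls and floor 6 mm, open at the top. Origin: centre of its underside. x points from its front (towards the robot) to its hinge side, z up. The bottles stand on its floor (6 mm up) in two rows, so their caps stand above the rim.
- lid_hinge (a point): On the lid's hinge axis, middle of the chest's far rim, 61 mm above the bench; the axis runs along the chest's y. At the chest's (100, 0, 61) mm.
- lid_tab (a point): Middle of the outer face of the lid's black lip (35 x 90 x 6 mm, in the middle of the free edge), 217 mm from the hinge axis; the lip's end is 17 mm beyond. Open, the lip points up (point about 274 mm high) and the outer face looks away from the robot; shut, it points to the front and the face looks up, 67 mm high. The lid is a shell, its flat top 51 mm above its rim and 200 mm long.
- lid (a joint): Lid angle, rad: 0 standing open (leaning 10 degrees back from upright), 1.745 fully shut. A stiff friction hinge: it stays where it is left and takes about 3 to 6 N at the lip to swing. Locked near 0 until the stay is broken.
- knee_pad (a point): Inside the red round pad (22 mm in diameter, 48 mm long along the chest's y) on the knee of the folding steel stay outside the chest's right side wall, on its axis, 18 mm from its outer end and 172 mm from the chest's middle plane; about 83 mm high while locked. The knee swings down on a 64 mm arc about a pin at the chest's x 20, z 50 mm, so it moves towards the hinge side as it goes down, and draws the lid along.
- stay_knee (a joint): Fold of the lid stay at its knee, rad: 0 locked just past straight, about 0.14 straight, 2.5 folded with the lid shut. It is stiff (needs about 5 N straight down on the pad) and stays where it is left; below 0.14 it still locks the lid; pressed down 25 mm, or more, it is safely broken.
- blue_bottle_mid (a point): White plastic bottle with a blue cap, 98 mm tall, round body 56 mm in diameter up to 48 mm, conical shoulder to 61 mm, round cap 40 mm in diameter from 64 mm up to the top at 98 mm; 0.15 to 0.3 kg. This point is on its axis half-way up, 49 mm above its foot; z up its axis. It starts standing in the open chest, or is absent. 
- red_bottle_mid (a point): White plastic bottle with a red cap, 98 mm tall, round body 56 mm in diameter up to 48 mm, conical shoulder to 61 mm, round cap 40 mm in diameter from 64 mm up to the top at 98 mm; 0.15 to 0.3 kg. This point is on its axis half-way up, 49 mm above its foot; z up its axis. It starts standing in the open chest, or is absent. 
- black_bottle_mid (a point): Amber bottle with a black cap, 98 mm tall, round body 56 mm in diameter up to 48 mm, conical shoulder to 61 mm, round cap 40 mm in diameter from 64 mm up to the top at 98 mm; 0.15 to 0.3 kg. This point is on its axis half-way up, 49 mm above its foot; z up its axis. It starts standing in the open chest, or is absent. 
- yellow_bottle_mid (a point): Amber bottle with a yellow cap, 98 mm tall, round body 56 mm in diameter up to 48 mm, conical shoulder to 61 mm, round cap 40 mm in diameter from 64 mm up to the top at 98 mm; 0.15 to 0.3 kg. This point is on its axis half-way up, 49 mm above its foot; z up its axis. It starts standing in the open chest, or is absent. 
- rack: White tube rack, loose, 0.8 kg, 60 (x) x 160 (y) x 50 mm high, with blue and orange tube caps up to 75 mm. Origin: centre of its underside; y is its long axis and points to its left end as seen from the robot (turned at most about 9 degrees). A bottle 30 mm off an end has its axis 138 mm from the rack's centre.
- tip_box: Yellow pipette-tip box with a clear lid, loose, 0.6 kg, 80 (x) x 120 (y) x 50 mm high. Origin: centre of its underside; x points away from the robot (turned at most about 9 degrees). A bottle 30 mm behind it has its axis 98 mm from the box's centre. It may be to the left or to the right of the mat.
- mat: Thin blue bench mat, fixed, 100 (x) x 240 (y) x 4 mm, on which the two jars stand. Origin: centre of its underside.
- jar_left: Left one (seen from the robot) of two squat glass jars with white lids and a green band, 64 mm in diameter, 72 mm tall, loose, 0.55 kg, 160 mm apart between their axes. Origin: centre of its underside; -y points to the other jar.
- jar_right: Right one of the two jars. Origin: centre of its underside; y points to the other jar.
- timer: Bystander: grey bench timer, 60 x 60 x 22 mm, loose. Origin: centre of its underside.
- pipette: Bystander: blue and yellow pipette lying on the bench, about 260 mm long, 26 mm thick, x along it. Origin: on its underside near the middle.
- wash_bottle: Bystander: white wash bottle with a bent spout, 72 mm in diameter, 205 mm tall. Origin: centre of its underside.
- spray_bottle: Bystander: clear spray bottle with a blue trigger, 80 mm in diameter, 200 mm tall. Origin: centre of its underside.
- stock_jar: Bystander: white jar with a red lid and a paper band, 60 mm in diameter, 75 mm tall, behind the rack. Origin: centre of its underside.
- marker: Bystander: black and red marker lying on the bench, 120 x 14 x 14 mm, x along it. Origin: centre of its underside.
Not all that is in view belongs to the job. Leave any pink look-alike of the jar_right alone.

How it is judged:
On the way, in this order (a step that is already met when the one before it is completed fails the run):
1. every bottle from the chest stands at its station, let go (y of blue_bottle_mid in the frame of rack between 0.118 and 0.158 m and x of blue_bottle_mid in the frame of rack between -0.02 and 0.02 m and angle between each of blue_bottle_mid, red_bottle_mid, yellow_bottle_mid, black_bottle_mid's own z axis and vertical below 0.12 rad and height (world z) of blue_bottle_mid between 0.04 and 0.062 m and y of red_bottle_mid in the frame of rack between -0.158 and -0.118 m and x of red_bottle_mid in the frame of rack between -0.02 and 0.02 m and height (world z) of red_bottle_mid between 0.04 and 0.062 m and x of yellow_bottle_mid in the frame of tip_box between 0.078 and 0.118 m and y of yellow_bottle_mid in the frame of tip_box between -0.02 and 0.02 m and height (world z) of yellow_bottle_mid between 0.04 and 0.062 m and y of black_bottle_mid in the frame of jar_left between -0.1 and -0.06 m and x of black_bottle_mid in the frame of jar_left between -0.02 and 0.02 m and height (world z) of black_bottle_mid between 0.04 and 0.062 m and horizontal distance between black_bottle_mid and jar_right between 0.06 and 0.105 m and linear speed of each of blue_bottle, red_bottle, black_bottle, yellow_bottle below 0.03 m/s and contact force between the fingers and blue_bottle below 0.5 N and contact force between the fingers and red_bottle below 0.5 N and contact force between the fingers and black_bottle below 0.5 N and contact force between the fingers and yellow_bottle below 0.5 N), for 0.3 s.
2. the stay is broken at its knee while the lid is still up (value of joint stay_knee above 0.35 rad and value of joint lid below 1 rad), for 0.1 s.
3. the lid is fully shut (value of joint lid above 1.7 rad), for 0.2 s.
At the end, for the whole second after the job is handed in: Every bottle stands upright, at rest, within 20 mm along and across of its station (30 mm gap off the rack's left end: blue, right end: red; midway between the jars: black; 30 mm gap centred behind the tip box: yellow); the lid is shut to within 0.045 rad (y of blue_bottle_mid in the frame of rack between 0.118 and 0.158 m and x of blue_bottle_mid in the frame of rack between -0.02 and 0.02 m and angle between each of blue_bottle_mid, red_bottle_mid, yellow_bottle_mid, black_bottle_mid's own z axis and vertical below 0.12 rad and height (world z) of blue_bottle_mid between 0.04 and 0.062 m and y of red_bottle_mid in the frame of rack between -0.158 and -0.118 m and x of red_bottle_mid in the frame of rack between -0.02 and 0.02 m and height (world z) of red_bottle_mid between 0.04 and 0.062 m and x of yellow_bottle_mid in the frame of tip_box between 0.078 and 0.118 m and y of yellow_bottle_mid in the frame of tip_box between -0.02 and 0.02 m and height (world z) of yellow_bottle_mid between 0.04 and 0.062 m and y of black_bottle_mid in the frame of jar_left between -0.1 and -0.06 m and x of black_bottle_mid in the frame of jar_left between -0.02 and 0.02 m and height (world z) of black_bottle_mid between 0.04 and 0.062 m and horizontal distance between black_bottle_mid and jar_right between 0.06 and 0.105 m and linear speed of each of blue_bottle, red_bottle, black_bottle, yellow_bottle below 0.03 m/s and value of joint lid above 1.7 rad); the robot touches nothing.
It fails at once if the lid is slammed (faster than 3 rad/s) (velocity of joint lid above 3 rad/s).
It fails at once if a reference thing or a bystander is pushed more than 60 mm away or tipped over (distance of any of rack, tip_box, jar_left, jar_right, timer, pipette, wash_bottle, spray_bottle, stock_jar, marker from where it was at the start of the episode above 0.06 m or angle between any of rack, tip_box, jar_left, jar_right, timer, pipette, wash_bottle, spray_bottle, stock_jar, marker's own z axis and vertical above 0.7 rad).
Of blue_bottle, red_bottle, black_bottle, yellow_bottle only 3 to 4 are there at a start; the rules pass over those that are not, and their reading is None.
At some moment in a run one of blue_bottle, red_bottle, black_bottle, yellow_bottle may be knocked a few centimetres aside while the robot is not near it.
It also fails if it takes over 210 s, if anything falls off the work surface, if the arm or the gripper's body presses on something with over 40 N, if the wrist force passes 120 N, or if a joint passes its speed limit or range.

## Robot

A 6-joint arm with a two-finger parallel gripper is mounted at the origin on the work surface. World frame = base frame: x ahead of the robot, y to its left, z up, the work surface at z = 0. Lengths are in m, angles in rad, forces in N, time in s.
With the tool pointing down it reaches from about 0.225 to 0.875 m from the base axis. Payload 3.4 kg.
Tool frame: the origin (TCP) lies between the finger pads; the fingertips stand 14 mm ahead of it and the grasp point (between the pads) lies 5 mm behind it; z points along the fingers, y is the direction in which the jaws open and shut (so a half turn about z gives the same grasp; the last joint's range is limited). The gripper opens to 85 mm and grips with 20 to 120 N. Pads are 22 mm wide; open, the fingers measure 114 mm over their backs; the gripper's body (76 mm by 85 mm) begins 54 mm behind the grasp point. The pads swing forward as they close: fully open they stand 13 mm farther back than shut.
Start: joints at [1.119, 0.276, 1.505, -0, 1.361, -0.121], TCP at [0.187, 0.544, 0.245] pointing down, gripper open.
Joint ranges: [-2.89, 2.89], [-0.75, 2.08], [0.22, 2.7], [-1.18, 4.32], [0.11, 2.71], [-2.7, 2.7]. Speed limits (rad/s): [2.57, 2.57, 3.14, 3.14, 3.14, 3.14].

## Interface

Orientations are given as a unit quaternion [w, x, y, z].
In Python, from rig import manip, get_image, job gives the robot as it stands. The module is installed in compiled form; this text tells all that it offers.
- The arm moves only by the tool step_arm, never from a script. Its argument "moves" is one flat list of numbers, 5 for each row, row after row: the shift along the tool's x, y, z as a fraction of full scale, then the turn about the tool's z as a fraction of full scale, then the gripper's target within -1 to 1 (shut at 1, half-way at 0, fully open at -1). In form: [dx, dy, dz, twist, hand, dx, dy, dz, twist, hand, ...]. A call has 1 to 5 rows; each row is the pose to reach, as a shift and turn from the pose commanded when the call began, along the tool's axes at that moment, turning the shorter way round; what a row does not reach only later rows make up. Full scale, the value 1, is 500 mm for a shift and pi rad for a turn. A row lasts 1/10 s, in which the tool goes at most 50 mm and 8.59 degrees, less where a joint would pass 70% of its speed; a pose out of reach is approached as far as the arm can. A call with a number of a shift or a turn outside -1 to 1 is refused whole. A call with a gripper value outside its range is refused whole. The fingers move at their own pace and stop on an object; "force" is the grip in N (left out, the last holds). Time passes only in rows, so rows that repeat a pose let the fingers close. It gives the time, the measured TCP pose, the force and the opening at its end, in the units of the state.
- manip.get_state(): the state, without advancing time (a new reading comes with each control period).
- get_image(name): name is "side" or "top"; returns a dict with "frame" (400x640x3 uint8, blue, green, red), "fx", "fy", "cx", "cy" (pixels), "k1" (the pictures are not rectified: a ray, as slopes to the right and down, at radius r is drawn at 1 + k1 r^2 times it, then the intrinsics apply), "rvec" (rotation vector, rad) and "tvec" (3), from world to camera coordinates, as OpenCV has them. Camera axes: x right, y down, z forward; pixel columns grow to the right and rows downward; lengths in m; the calibration is good to about 2 mm. A picture is of the moment at which its call begins. There is no depth.
- job.sign_off(): hands the job in, once; it reports no verdict.
The state is a dict: "clock": time; "qpos": joint angles; "qd": joint speeds; "effort": joint torques, N m; "position": TCP position; "ee_rot": TCP orientation; "contact_force": force on the tool from outside, world axes, zero at the start; "moment": the same for the moment, N m; "width": finger opening in m.
Only numpy, scipy, OpenCV 4.12 (cv2) and the standard library are available. Lean on these libraries where they do the work, as an engineer would, in place of code of your own. Each camera call takes 0.05 s, during which the arm holds its last target. There are 200 camera calls.

## Working session

There is one attempt and no reset: what is moved stays moved. The work goes in short steps, Python scripts to look and compute and a tool call to move; the robot and the scene stay as the last step left them, time stands still between calls to the robot, and variables do not carry over. Pictures are saved under pics/ and viewed, about 12 in all and at most 16, crops included, and the job is handed in when it is done.

Besides the shell and the picture viewer there is one more tool, called after "Request:" as a command line: name --argument value ..., lists and objects as JSON in quotes. step_arm: Moves the arm, as the interface text tells. Its arguments: {"type":"object","properties":{"moves":{"type":"array","items":{"type":"number","minimum":-1,"maximum":1}},"force":{"type":"number"}},"required":["moves"]}

```bash
mkdir -p pics
cat > h.py <<'E'
import numpy as np, cv2
from rig import manip, get_image, job
def snap(name, fn=None):
    im=get_image(name)
    if fn: cv2.imwrite('pics/'+fn+'.png', im['frame'])
    return im
def ray(im,u,v):
    d=np.array([(u-im['cx'])/im['fx'],(v-im['cy'])/im['fy']])
    p=d.copy()
    for _ in range(30): p=d/(1+im['k1']*(p@p))
    R=cv2.Rodrigues(np.array(im['rvec'],float))[0]; t=np.array(im['tvec'],float).ravel()
    return -R.T@t, R.T@np.array([p[0],p[1],1.])
def at(im,u,v,z):
    c,d=ray(im,u,v); return (c+d*(z-c[2])/d[2])
def pix(im,P):
    R=cv2.Rodrigues(np.array(im['rvec'],float))[0]; t=np.array(im['tvec'],float).ravel()
    q=R@np.array(P,float)+t; p=q[:2]/q[2]; p=p*(1+im['k1']*(p@p))
    return np.array([p[0]*im['fx']+im['cx'],p[1]*im['fy']+im['cy']])
E
python3 - <<'E'
from h import *
for n in('top','side'):
    im=snap(n,n+'0'); print(n,ray(im,320,200),{k:im[k] for k in('fx','cx','cy','k1')})
    cv2.imwrite(f'pics/{n}0b.png',cv2.resize(im['frame'],(800,500),interpolation=cv2.INTER_CUBIC))
print(manip.get_state())
E
```

```text
top (array([ 0.32728321, -0.0627128 ,  1.29687779]), array([ 0.21564409, -0.0121577 , -0.9765423 ])) {'fx': 427.07334014608864, 'cx': 313.2462444815823, 'cy': 202.52556770949982, 'k1': 0.03864990635020307}
side (array([ 0.03851969, -0.81868903,  0.82418801]), array([ 0.45708827,  0.67173542, -0.58321269])) {'fx': 368.2853461177186, 'cx': 314.3151511959313, 'cy': 197.2217250878715, 'k1': -0.08580687381067842}
{'clock': 0.1, 'qpos': array([ 1.11896654e+00,  2.76559054e-01,  1.50599895e+00,  9.51735708e-06,
        1.36067085e+00, -1.20993346e-01]), 'qd': array([-0.00200675, -0.00062446, -0.00249069, -0.00068378,  0.00119807,
       -0.00022069]), 'effort': array([ 1.38880529e-03, -4.17702985e+01, -2.46403581e+01,  1.32183882e-04,
        5.72308752e-03,  1.40576157e-05]), 'position': array([0.18658885, 0.54342902, 0.24451363]), 'ee_rot': array([-2.35585237e-04,  1.64665787e-01,  9.86349081e-01, -7.83454707e-04]), 'contact_force': array([ 0.09037733, -0.28463842,  0.15680528]), 'moment': array([ 0.0135504 , -0.00221882, -0.00091811]), 'width': 0.08527766710825678}
```

View pics/top0b.png

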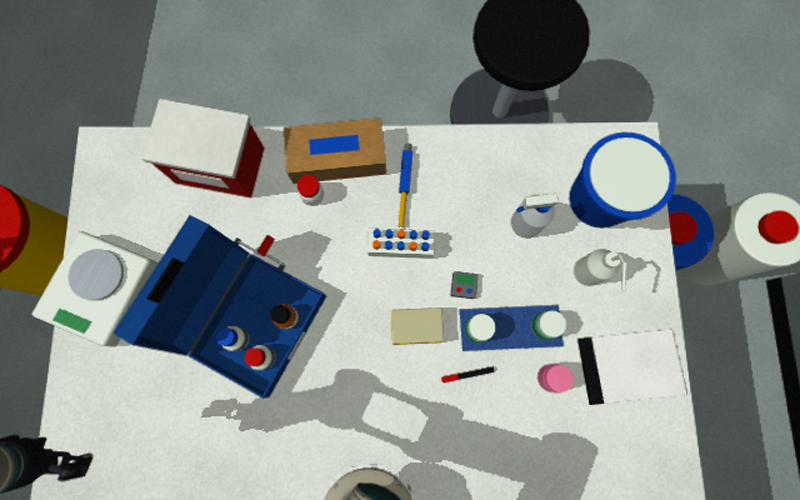

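View pics/side0b.png

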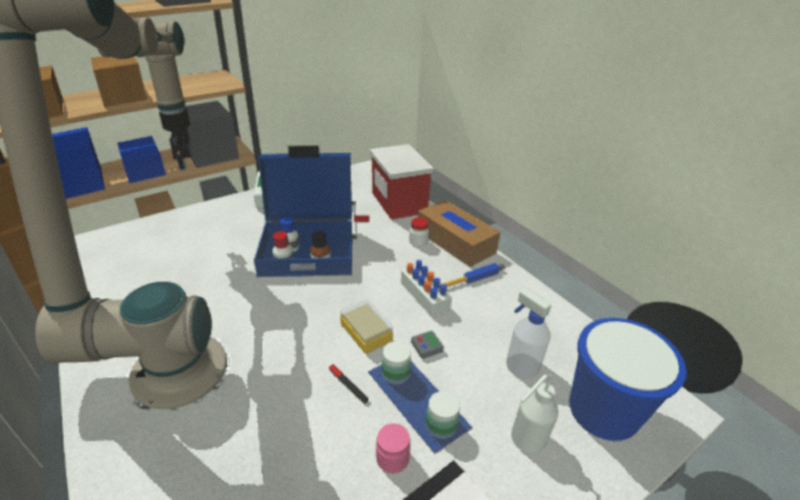

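The top view shows three bottles in the chest: blue at (228,338), red at (258,356) and black at (284,315), with no yellow cap. Look-alikes to leave alone: red-lidded stock jar (308,187), pink jar (556,377). The real jars are on the mat at (481,327) and (549,323). Next I check close crops of the chest and bench.

Run:
```python
from h import *
f=cv2.imread('pics/top0.png')
a=cv2.resize(f[165:325,85:275],(760,640),interpolation=cv2.INTER_CUBIC)
b=cv2.resize(f[175:285,285:465],(760,464),interpolation=cv2.INTER_CUBIC)
cv2.imwrite('pics/ca.png',cv2.resize(f[165:315,85:275],(760,600),interpolation=cv2.INTER_CUBIC))
cv2.imwrite('pics/cb.png',cv2.resize(f[175:315,280:470],(760,560),interpolation=cv2.INTER_CUBIC))
```

```text
(no output)
```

View pics/ca.png

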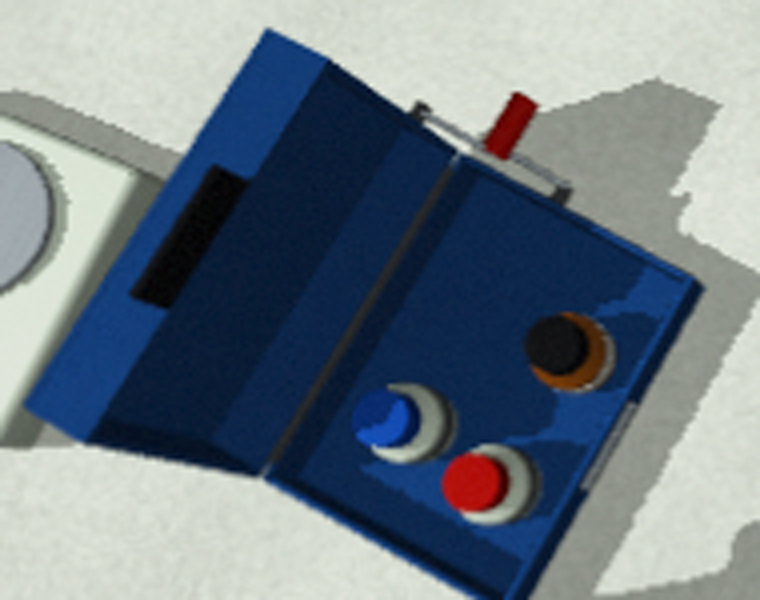

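View pics/cb.png

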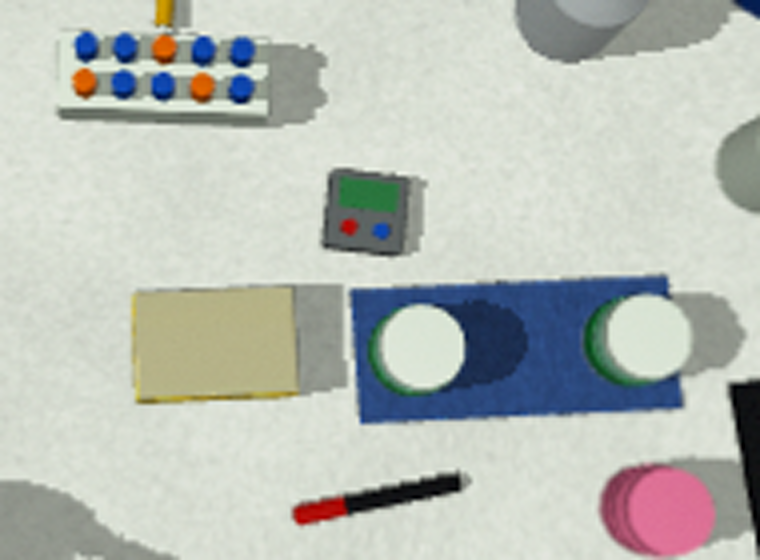

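Crop check: the bottle caps are at blue (387,418), red (475,483) and black (556,345); the red knee pad runs (497,145)–(525,100). The second crop shows the rack (165,75), tip box (215,345) and jar lids (424,347) and (648,338). The caps are the right ones. Now I compute positions.

```bash
cat >> h.py <<'E'
from scipy.optimize import fsolve
def cyl(im,x,y,r,z0,z1):
    P=[pix(im,(x+r*np.cos(a),y+r*np.sin(a),z)) for a in np.arange(0,6.28,.2) for z in(z0,z1)]
    return cv2.convexHull(np.float32(P))
def cen(h): m=cv2.moments(h); return np.array([m['m10'],m['m01']])/m['m00']
def fit(im,mask,r,z0,z1):
    n,l,s,c=cv2.connectedComponentsWithStats(mask.astype(np.uint8)); i=1+np.argmax(s[1:,4])
    t=c[i]; g=at(im,*t,z1)[:2]
    p=fsolve(lambda p:cen(cyl(im,p[0],p[1],r,z0,z1))-t,g)
    return p.round(4), s[i,4], cv2.contourArea(cyl(im,*p,r,z0,z1)).__round__()
def hsv(im): return cv2.cvtColor(im['frame'],cv2.COLOR_BGR2HSV).astype(int)
def box(m,u0,u1,v0,v1):
    o=np.zeros_like(m); o[v0:v1,u0:u1]=m[v0:v1,u0:u1]; return o
def caps(im):  # masks over the whole picture
    H=hsv(im);h,s,v=H[...,0],H[...,1],H[...,2]
    return dict(red=((h<8)|(h>172))&(s>150)&(v>90), blue=(h>100)&(h<125)&(s>150)&(v>130), black=(v<60)&(s<140), white=(s<45)&(v>205))
E
python3 - <<'E'
from h import *
im=get_image('top'); M=caps(im)
C=lambda u,v:(85+u/4,165+v/4)
B=lambda u,v:(280+u/4,175+v/4)
def bx(m,f,u0,u1,v0,v1):
    a=f(u0,v0);b=f(u1,v1); return box(m,int(a[0]),int(b[0])+1,int(a[1]),int(b[1])+1)
print('blue',fit(im,bx(M['blue'],C,345,425,380,455),.02,.07,.104))
print('red',fit(im,bx(M['red'],C,435,515,445,525),.02,.07,.104))
print('black',fit(im,bx(M['black'],C,520,600,305,385),.02,.07,.104))
print('jarL lid',at(im,*B(424,347),.072)[:2].round(4),'jarR',at(im,*B(648,338),.072)[:2].round(4))
r=[at(im,*B(*p),.05)[:2] for p in[(60,36),(268,36),(268,107),(60,107)]]; print('rack top',np.round(r,4))
cs=[at(im,*B(*p),.075)[:2] for p in[(87,43),(243,46),(86,80),(241,86)]]; print('rackcaps',np.round(cs,4),np.mean(cs,0))
t=[at(im,*B(*p),.05)[:2] for p in[(136,292),(295,287),(298,393),(138,400)]]; print('tip',np.round(t,4),np.mean(t,0))
m=[at(im,*B(*p),.004)[:2] for p in[(352,290),(666,277),(682,405),(361,422)]]; print('mat',np.round(m,4),np.mean(m,0))
c=[at(im,*C(*p),.06)[:2] for p in[(703,287),(460,150),(265,477)]]+[at(im,216,317.6,.06)[:2]]; print('chest',np.round(c,4))
print('tab',[at(im,*C(*p),.274)[:2].round(4) for p in[(227,175),(150,302)]])
print('pad',[at(im,*C(*p),.083)[:2].round(4) for p in[(497,145),(525,100)]])
E
```

```text
blue (array([0.393 , 0.3121]), np.int32(79), 219)
red (array([0.3549, 0.2503]), np.int32(168), 213)
black (array([0.4493, 0.196 ]), np.int32(173), 198)
jarL lid [ 0.4165 -0.2635] jarR [ 0.4221 -0.422 ]
rack top [[ 0.6526 -0.0034]
 [ 0.6513 -0.1601]
 [ 0.5966 -0.1588]
 [ 0.5979 -0.0035]]
rackcaps [[ 0.6406 -0.0245]
 [ 0.6373 -0.1395]
 [ 0.6126 -0.0237]
 [ 0.6071 -0.1374]] [ 0.6244228  -0.08130374]
tip [[ 0.4593 -0.0592]
 [ 0.4621 -0.1752]
 [ 0.3859 -0.1752]
 [ 0.3817 -0.0601]] [ 0.42225871 -0.11742835]
mat [[ 0.4645 -0.2223]
 [ 0.4729 -0.4587]
 [ 0.3779 -0.4633]
 [ 0.3665 -0.2255]] [ 0.42046897 -0.34246315]
chest [[0.4923 0.0956]
 [0.5958 0.277 ]
 [0.36   0.4025]
 [0.2667 0.2157]]
tab [array([0.535 , 0.3584]), array([0.4579, 0.3979])]
pad [array([0.5943, 0.2441]), array([0.6278, 0.2252])]
```

```bash
cat >> h.py <<'E'
from scipy.spatial.transform import Rotation as Ro
def mv(x,y,z,jaw=None,frm=None):
    """moves fractions to world target; frm=(x,y,z,jawdeg) or measured"""
    s=manip.get_state()
    if frm is None:
        w,a,b,c=s['ee_rot']; R=Ro.from_quat([a,b,c,w]).as_matrix(); p=s['position']
        j=np.degrees(np.arctan2(R[1,1],R[0,1]))
    else:
        p=np.array(frm[:3]); j=frm[3]; r=np.radians(j); Y=np.array([np.cos(r),np.sin(r),0]); Z=np.array([0,0,-1.]); R=np.c_[np.cross(Y,Z),Y,Z]
    d=R.T@(np.array([x,y,z])-p)/.5
    tw=0 if jaw is None else -((jaw-j+90)%180-90)/180
    n=np.abs(d).max()
    print('d',d.round(4),'twist',round(tw,4),'jaw0',round(j,1),'rows>=%.1f'%max(np.linalg.norm(d)*10,abs(tw)*180/8.59))
E
python3 - <<'E'
from h import *
im=get_image('top'); H=hsv(im)
h,s,v=H[...,0],H[...,1],H[...,2]
m=(h>100)&(h<128)&(s>140)&(v>95)
m=box(m,172,192,259,280)
print(fit(im,m,.02,.07,.104))
for v_ in range(258,282): print(''.join('#' if m[v_,u] else '.' for u in range(168,198)))
print('spray top',at(im,533*.8,217*.8,.1), 'stock',at(im,308*.8,187*.8,.075),'wash',at(im,605*.8,262*.8,.15),'scale',at(im,95*.8,275*.8,.08),'redbox',at(im,200*.8,130*.8,.2))
mv(.355,.250,.26,-28)
E
```

```text
(array([0.3991, 0.3165]), np.int32(163), 219)
..............................
..............................
..............................
..............................
............#.................
.........#######..............
.......##########.............
.......###########............
......#############...........
......#############...........
.....##############...........
.....##############...........
.....##############...........
.....##############...........
.....##############...........
......############............
......###########.............
.......#########..............
........##.####...............
..............................
..............................
..............................
..............................
..............................
spray top [ 0.66727585 -0.38648689  0.1       ] stock [0.75399437 0.14156175 0.075     ] wash [ 0.55008714 -0.52173137  0.15      ] scale [0.54310185 0.6217934  0.08      ] redbox [0.8434274  0.36078424 0.2       ]
d [-0.5092 -0.446  -0.0301] twist -0.4497 jaw0 71.0 rows>=9.4
```

Request:
step_arm --moves '[-0.509,-0.446,-0.03,-0.45,-0.3,-0.509,-0.446,-0.03,-0.45,-0.3,-0.509,-0.446,-0.03,-0.45,-0.3,-0.509,-0.446,-0.03,-0.45,-0.3,-0.509,-0.446,-0.03,-0.45,-0.3]' --force 40

```text
clock: 0.7
position: [0.3014, 0.3446, 0.2555]
ee_rot: [0.0, -0.179, 0.984, -0.0]
contact_force: [1.0, -0.2, 0.1]
width: 0.0554
```

```bash
python3 -c "
from h import *
s=manip.get_state();print(s['position'],s['width']);mv(.355,.250,.20,-28)"
```

```text
[0.3013961  0.34457698 0.25553849] 0.05536258873127445
d [-0.0339 -0.2147  0.1111] twist -0.2302 jaw0 110.6 rows>=4.8
```

Request:
step_arm --moves '[-0.034,-0.215,0.111,-0.23,-0.7,-0.034,-0.215,0.111,-0.23,-0.7,-0.034,-0.215,0.111,-0.23,-0.7,-0.034,-0.215,0.111,-0.23,-0.7,-0.034,-0.215,0.111,-0.23,-0.7]'

```text
clock: 1.2
position: [0.3541, 0.25, 0.1993]
ee_rot: [-0.001, -0.51, 0.86, 0.0]
contact_force: [0.4, 0.4, 0.2]
width: 0.0726
```

Request:
step_arm --moves '[0,0,0,0,-0.7,0,0,0,0,-0.7]'

```text
clock: 1.4
position: [0.354, 0.2513, 0.2]
ee_rot: [0.0, -0.507, 0.862, 0.0]
contact_force: [0.3, 0.0, 0.5]
width: 0.0726
```

Run:
```python
from h import *
s=manip.get_state();print(s['position'],s['width']);mv(.355,.250,.086,-28)
a=snap('top');b=snap('side')
print(pix(b,(.355,.25,.09)))
A=cv2.resize(a['frame'][215:315,160:260],(400,400),interpolation=cv2.INTER_CUBIC)
B=cv2.resize(b['frame'][140:240,190:290],(400,400),interpolation=cv2.INTER_CUBIC)
cv2.imwrite('pics/d.png',np.hstack([A,B]))
```

```text
[0.35402848 0.25129921 0.20002727] 0.07258123743835307
d [ 0.0014 -0.003   0.2281] twist -0.006 jaw0 150.9 rows>=2.3
[224.24911173 190.13011334]
```

View pics/d.png

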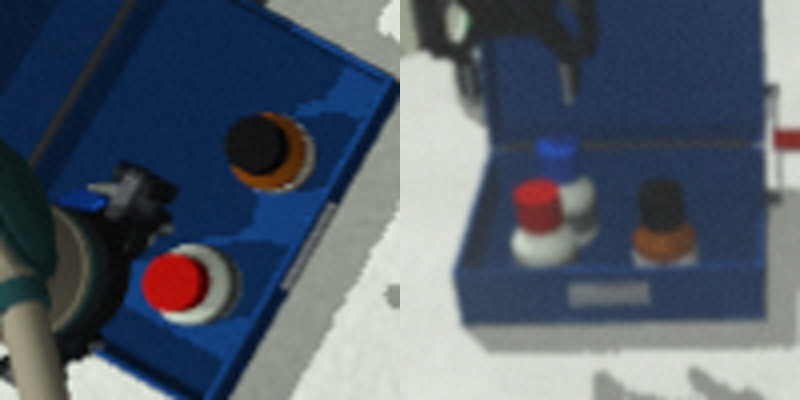

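Run:
```python
from h import *
a=snap('top');b=snap('side')
for P in [(.354,.251,.19),(.386,.234,.19),(.322,.268,.19),(.355,.25,.104),(.355,.25,.07)]:
    print(P,((pix(a,P)-[160,215])*4).round(),((pix(b,P)-[190,140])*4+[400,0]).round())
M=caps(b)['red']
print('side fit red',fit(b,box(M,210,240,180,205),.02,.07,.104))
for n,m in (('black',box(caps(b)['black'],245,265,182,204)),):
    print(n,fit(b,m,.02,.07,.104))
```

```text
(0.354, 0.251, 0.19) [128. 279.] [521. 103.]
(0.386, 0.234, 0.19) [157. 228.] [564. 101.]
(0.322, 0.268, 0.19) [ 98. 331.] [478. 104.]
(0.355, 0.25, 0.104) [165. 280.] [535. 187.]
(0.355, 0.25, 0.07) [178. 281.] [540. 219.]
side fit red (array([0.3559, 0.2583]), np.int32(73), 147)
black (array([0.4388, 0.1706]), np.int32(130), 152)h.py:27: RuntimeWarning: The iteration is not making good progress, as measured by the 
 improvement from the last ten iterations.
  p=fsolve(lambda p:cen(cyl(im,p[0],p[1],r,z0,z1))-t,g)
```

The crop shows the red cap at (177,283) top and (539,207) side, both matching the projected estimate. Descending to grip.

Request:
step_arm --moves '[0.001,-0.003,0.1,0,-0.7,0.001,-0.003,0.19,0,-0.7,0.001,-0.003,0.228,0,-0.7,0.001,-0.003,0.228,0,-0.7,0.001,-0.003,0.228,0,0.3]'

```text
clock: 2.1
position: [0.3556, 0.2505, 0.0864]
ee_rot: [0.0, -0.508, 0.861, 0.0]
contact_force: [0.4, 0.1, 0.3]
width: 0.0596
```

Request:
step_arm --moves '[0,0,0,0,1,0,0,0,0,1,0,0,0,0,1,0,0,0,0,1,0,0,0,0,1]'

```text
clock: 2.6
position: [0.3565, 0.2509, 0.0877]
ee_rot: [0.002, -0.508, 0.861, -0.0]
contact_force: [-0.6, 1.1, 6.8]
width: 0.0389
```

Request:
step_arm --moves '[0,0,-0.04,0,1,0,0,-0.12,0,1,0,0,-0.2,0,1,0,0,-0.28,0,1,0,0,-0.33,0,1]'

```text
clock: 3.1
position: [0.3558, 0.2504, 0.2544]
ee_rot: [0.002, -0.508, 0.861, -0.0]
contact_force: [-0.4, 0.1, -2.5]
width: 0.0391
```

Run:
```python
from h import *
s=manip.get_state();print(s['position'],s['width'],s['contact_force']);mv(.621,-.2195,.25,-28)
```

```text
[0.35577401 0.25042504 0.25437042] 0.03912605668994682 [-0.4022932   0.09176436 -2.51134222]
d [ 0.5664 -0.9186  0.0091] twist -0.005 jaw0 151.1 rows>=10.8
```

Request:
step_arm --moves '[0.03,-0.048,0,0,1,0.075,-0.122,0,0,1,0.125,-0.202,0,0,1,0.175,-0.284,0,0,1,0.227,-0.367,0,0,1]'

```text
clock: 3.6
position: [0.4611, 0.0606, 0.2514]
ee_rot: [0.0, -0.508, 0.861, 0.0]
contact_force: [0.8, 0.2, -1.9]
width: 0.0391
```

Request:
step_arm --moves '[0.05,-0.08,0,0,1,0.1,-0.16,0,0,1,0.145,-0.236,0,0,1,0.187,-0.305,0,0,1,0.227,-0.367,0,0,1]'

```text
clock: 4.1
position: [0.5605, -0.0303, 0.2461]
ee_rot: [-0.015, -0.48, 0.877, -0.022]
contact_force: [0.3, 0.3, -2.0]
width: 0.0391
```

Request:
step_arm --moves '[0.035,-0.056,0,0,1,0.065,-0.106,0,0,1,0.09,-0.146,0,0,1,0.106,-0.172,0,0,1,0.112,-0.184,0,0,1]'

```text
clock: 4.6
position: [0.6129, -0.0934, 0.2463]
ee_rot: [-0.027, -0.454, 0.89, -0.041]
contact_force: [-0.2, 0.7, -1.6]
width: 0.0387
```

Run:
```python
from h import *
s=manip.get_state();print(s['position'],s['width'],s['contact_force'],s['ee_rot']);mv(.621,-.2195,.0825)
a=snap('top');b=snap('side')
cv2.imwrite('pics/e.png',np.hstack([cv2.resize(a['frame'][110:280,250:450],(400,340)),cv2.resize(b['frame'][160:330,260:460],(400,340))]))
```

```text
[ 0.61287828 -0.09338336  0.24626915] 0.038674384285274234 [-0.22555228  0.65474236 -1.57613933] [-0.02724031 -0.45358673  0.88986877 -0.0406279 ]
d [ 0.1656 -0.1452  0.3503] twist 0 jaw0 144.1 rows>=4.1
```

View pics/e.png

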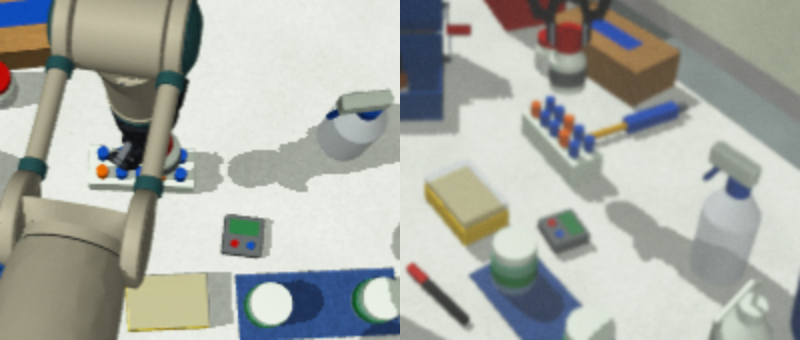

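Bottle held over the rack, but the tool is tilted and lagging; probably a joint limit.

Run:
```python
from h import *
s=manip.get_state();print(s['qpos'].round(3),s['qd'].round(3));w,a,b,c=s['ee_rot'];print(Ro.from_quat([a,b,c,w]).as_matrix().round(3))
```

```text
[-0.208  0.343  1.407 -0.099  1.384 -2.704] [ 0.011 -0.014  0.017  0.012  0.011 -0.001]
[[-0.587 -0.81  -0.012]
 [-0.805  0.585 -0.097]
 [ 0.085 -0.047 -0.995]]
```

Request:
step_arm --moves '[0,0,0,0.04,1,0,0,0,0.08,1,0,0,0,0.12,1,0,0,0,0.16,1,0,0,0,0.2,1]'

```text
clock: 5.2
position: [0.6118, -0.0917, 0.2468]
ee_rot: [-0.013, -0.155, 0.987, -0.047]
contact_force: [-0.2, 0.3, -2.4]
width: 0.0392
```

Run:
```python
from h import *
s=manip.get_state();print(s['position'],s['qpos'].round(3),s['qd'].round(3));w,a,b,c=s['ee_rot'];print(Ro.from_quat([a,b,c,w]).as_matrix().round(3))
```

```text
[ 0.6117881  -0.09172897  0.24679904] [-0.206  0.342  1.408 -0.098  1.384 -2.07 ] [-1.000e-03  0.000e+00  1.000e-03  0.000e+00 -0.000e+00  1.243e+00]
[[-0.952 -0.307 -0.011]
 [-0.304  0.948 -0.096]
 [ 0.04  -0.088 -0.995]]
```

Request:
step_arm --moves '[0,0,0,0.04,1,0,0,0,0.08,1,0,0,0,0.12,1,0,0,0,0.16,1,0,0,0,0.2,1]'

```text
clock: 5.7
position: [0.6118, -0.0917, 0.2468]
ee_rot: [0.002, 0.158, 0.986, -0.049]
contact_force: [-0.2, 1.1, -2.0]
width: 0.0391
```

Request:
step_arm --moves '[0,0,0,0.04,1,0,0,0,0.08,1,0,0,0,0.12,1,0,0,0,0.16,1,0,0,0,0.2,1]'

```text
clock: 6.2
position: [0.6118, -0.0918, 0.2468]
ee_rot: [0.017, 0.455, 0.889, -0.046]
contact_force: [0.3, 0.5, -2.8]
width: 0.039
```

Request:
step_arm --moves '[0,0,0,0.04,1,0,0,0,0.08,1,0,0,0,0.12,1,0,0,0,0.16,1,0,0,0,0.2,1]'

```text
clock: 6.7
position: [0.6118, -0.0917, 0.2468]
ee_rot: [0.03, 0.707, 0.705, -0.038]
contact_force: [0.4, 0.3, -1.9]
width: 0.0389
```

Run:
```python
from h import *
s=manip.get_state();print(s['position'],s['qpos'].round(3),s['qd'].round(3));w,a,b,c=s['ee_rot'];print(Ro.from_quat([a,b,c,w]).as_matrix().round(3))
mv(.621,-.2195,.20)
```

```text
[ 0.61176226 -0.09174293  0.24681309] [-0.206  0.342  1.408 -0.099  1.384 -0.185] [-0.002 -0.     0.     0.002 -0.     1.243]
[[ 0.003  1.    -0.011]
 [ 0.995 -0.004 -0.096]
 [-0.096 -0.011 -0.995]]
d [-0.2453  0.0205  0.1176] twist 0 jaw0 -0.2 rows>=2.7
```

Request:
step_arm --moves '[-0.06,0.005,0.03,0,1,-0.13,0.01,0.06,0,1,-0.2,0.015,0.095,0,1,-0.235,0.02,0.11,0,1,-0.245,0.02,0.118,0,1]'

```text
clock: 7.2
position: [0.6217, -0.2215, 0.1989]
ee_rot: [0.03, 0.706, 0.706, -0.038]
contact_force: [0.3, -0.1, -2.8]
width: 0.039
```

Request:
step_arm --moves '[0,0,0,0,1,0,0,0,0,1,0,0,0,0,1]'

```text
clock: 7.5
position: [0.6225, -0.2188, 0.2005]
ee_rot: [0.031, 0.705, 0.707, -0.038]
contact_force: [-0.2, 0.7, -1.4]
width: 0.0389
```

Run:
```python
from h import *
s=manip.get_state();print(s['position'],s['qpos'].round(3));w,a,b,c=s['ee_rot'];print(Ro.from_quat([a,b,c,w]).as_matrix().round(3))
mv(.621,-.2195,.088)
a=snap('top');b=snap('side')
for P in [(.621,-.2195,.118),(.621,-.2195,.21)]: print(pix(a,P),pix(b,P))
cv2.imwrite('pics/f.png',np.hstack([cv2.resize(a['frame'][110:280,250:450],(400,340)),cv2.resize(b['frame'][160:330,260:460],(400,340))]))
```

```text
[ 0.62247599 -0.21877521  0.20046885] [-0.394  0.419  1.403 -0.097  1.293 -0.371]
[[-0.003  1.    -0.01 ]
 [ 0.995  0.002 -0.097]
 [-0.097 -0.01  -0.995]]
d [ 0.0203 -0.0007  0.224 ] twist 0 jaw0 0.1 rows>=2.2
[369.92451271 188.10755249] [368.06354088 233.71268277]
[374.28538614 179.6036537 ] [371.55276734 208.68242175]
```

Request:
step_arm --moves '[0.006,0,0.07,0,1,0.012,0,0.14,0,1,0.018,0,0.2,0,1,0.02,0,0.22,0,1,0.02,0,0.224,0,1]'

```text
clock: 8.1
position: [0.6204, -0.2205, 0.0861]
ee_rot: [0.029, 0.706, 0.707, -0.039]
contact_force: [0.2, 0.1, -1.8]
width: 0.0388
```

Request:
step_arm --moves '[0,0,0.003,0,1,0,0,0.006,0,1,0,0,0.009,0,1,0,0,0.009,0,1]'

```text
clock: 8.5
position: [0.6219, -0.2222, 0.0841]
ee_rot: [0.032, 0.706, 0.707, -0.038]
contact_force: [0.2, 0.1, 1.0]
width: 0.0393
```

Request:
step_arm --moves '[0,0,0.002,0,1,0,0,0.004,0,0.9,0,0,0.004,0,0.4,0,0,0.004,0,-0.5,0,0,0.004,0,-0.8]'

```text
clock: 9.0
position: [0.621, -0.222, 0.0812]
ee_rot: [0.031, 0.706, 0.707, -0.038]
contact_force: [0.3, -0.4, -0.7]
width: 0.0668
```

Request:
step_arm --moves '[0,0,0,0,-0.8,0,0,-0.04,0,-0.8,0,0,-0.12,0,-0.8,0,0,-0.22,0,-0.8,0,0,-0.32,0,-0.8]'

```text
clock: 9.5
position: [0.6221, -0.206, 0.2406]
ee_rot: [0.029, 0.706, 0.707, -0.039]
contact_force: [1.9, 0.2, -0.2]
width: 0.077
```

Run:
```python
from h import *
s=manip.get_state();print(s['position'],s['width'],s['qpos'].round(3))
mv(.621-.08,-.10,.245,0)
mv(.449,.196,.245,0)
b=snap('side');M=caps(b)['red'];c=pix(b,(.621,-.2195,.08)).astype(int)
print(fit(b,box(M,c[0]-15,c[0]+15,c[1]-15,c[1]+15),.02,.064,.098))
```

```text
[ 0.62212074 -0.20603375  0.24062859] 0.07703814804992187 [-0.375  0.392  1.344 -0.096  1.382 -0.36 ]
d [ 0.2106 -0.1622 -0.027 ] twist 0.0002 jaw0 0.0 rows>=2.7
d [ 0.8002 -0.3458 -0.0816] twist 0.0002 jaw0 0.0 rows>=8.8
(array([ 0.6311, -0.2167]), np.int32(73), 206)
```

Request:
step_arm --moves '[0.09,-0.039,-0.01,0,-0.8,0.18,-0.078,-0.02,0,-0.8,0.27,-0.117,-0.03,0,-0.8,0.36,-0.155,-0.037,0,-0.8,0.44,-0.19,-0.045,0,-0.8]'

```text
clock: 10.05
position: [0.5261, 0.0166, 0.2416]
ee_rot: [0.03, 0.706, 0.707, -0.038]
contact_force: [0.7, 0.5, 0.2]
width: 0.0767
```

Request:
step_arm --moves '[0.09,-0.039,-0.01,0,-0.8,0.18,-0.078,-0.02,0,-0.8,0.27,-0.117,-0.03,0,-0.8,0.34,-0.147,-0.035,0,-0.8,0.36,-0.156,-0.037,0,-0.8]'

```text
clock: 10.55
position: [0.4474, 0.1985, 0.2434]
ee_rot: [0.03, 0.704, 0.708, -0.038]
contact_force: [0.3, -0.5, -0.4]
width: 0.077
```

Request:
step_arm --moves '[0,0,0,0,-0.8,0,0,0,0,-0.8]'

```text
clock: 10.75
position: [0.4498, 0.1948, 0.2437]
ee_rot: [0.031, 0.706, 0.707, -0.039]
contact_force: [-0.9, 1.0, 0.7]
width: 0.0771
```

Run:
```python
from h import *
s=manip.get_state();print(s['position'],s['width'],s['qpos'].round(3))
mv(.449,.196,.088,0)
b=snap('side');a=snap('top')
for P in [(.449,.196,.104),(.449,.196,.07)]: print((pix(b,P)-[190,140])*4+[400,0],(pix(a,P)-[250,110])*2)
cv2.imwrite('pics/g.png',np.hstack([cv2.resize(a['frame'][110:310,250:450],(400,400)),cv2.resize(b['frame'][140:240,190:290],(400,400),interpolation=cv2.INTER_CUBIC)]))
```

```text
[0.44983858 0.19478547 0.24366008] 0.07710720411196914 [ 0.331  0.177  1.647 -0.092  1.36   0.351]
d [0.033  0.0017 0.3096] twist 0.0003 jaw0 0.1 rows>=3.1
[658.52928087 186.40905616] [-55.23701694 280.89311546]
[661.29628533 218.12104778] [-50.17059588 283.27149135]
```

View pics/g.png

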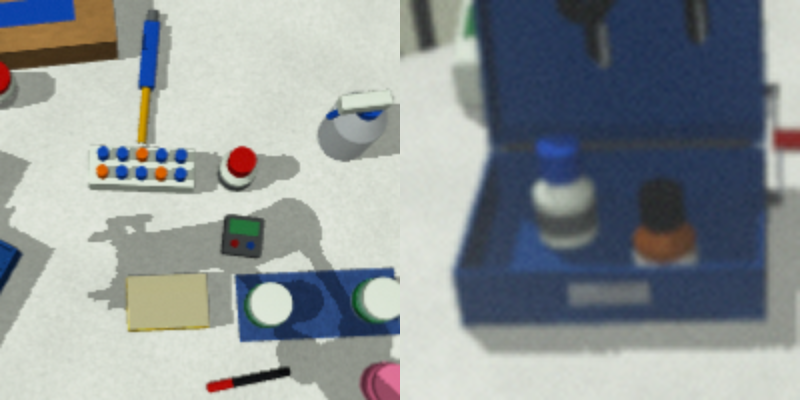

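Red stands upright off the rack's right end at (240,165). The black cap at (660,203) agrees with the estimate. Gripping black.

Request:
step_arm --moves '[0.01,0.002,0.09,0,-0.8,0.02,0.002,0.18,0,-0.8,0.028,0.002,0.26,0,-0.8,0.033,0.002,0.305,0,-0.8,0.033,0.002,0.31,0,-0.8]'

```text
clock: 11.35
position: [0.447, 0.1948, 0.0851]
ee_rot: [0.029, 0.706, 0.706, -0.042]
contact_force: [0.3, -0.0, 0.3]
width: 0.0765
```

Request:
step_arm --moves '[0,0,0,0,0.3,0,0,0,0,1,0,0,0,0,1,0,0,0,0,1,0,0,0,0,1]'

```text
clock: 11.85
position: [0.4499, 0.1972, 0.0897]
ee_rot: [0.032, 0.706, 0.707, -0.037]
contact_force: [-1.3, 0.3, 6.1]
width: 0.039
```

Request:
step_arm --moves '[0,0,0,0,1,0,0,-0.06,0,1,0,0,-0.14,0,1,0,0,-0.23,0,1,0,0,-0.33,0,1]'

```text
clock: 12.35
position: [0.4493, 0.2129, 0.2531]
ee_rot: [0.03, 0.706, 0.707, -0.039]
contact_force: [1.4, -0.3, -3.6]
width: 0.0393
```

Run:
```python
from h import *
s=manip.get_state();print(s['position'],s['width'],s['contact_force'])
mv(.4193,-.3428,.25,0)
```

```text
[0.44926905 0.21289219 0.25310925] 0.03928723048433139 [ 1.42411522 -0.29545576 -3.58516095]
d [-1.1054 -0.0608  0.1153] twist 0.0003 jaw0 0.1 rows>=11.1
```

Request:
step_arm --moves '[-0.05,-0.003,0.005,0,1,-0.12,-0.007,0.012,0,1,-0.2,-0.011,0.02,0,1,-0.29,-0.016,0.03,0,1,-0.38,-0.021,0.04,0,1]'

```text
clock: 12.85
position: [0.4393, 0.0208, 0.2508]
ee_rot: [0.031, 0.705, 0.707, -0.038]
contact_force: [0.0, -0.3, -2.1]
width: 0.0391
```

Request:
step_arm --moves '[-0.09,-0.005,0.01,0,1,-0.18,-0.01,0.019,0,1,-0.27,-0.015,0.028,0,1,-0.35,-0.019,0.036,0,1,-0.43,-0.024,0.045,0,1]'

```text
clock: 13.35
position: [0.4275, -0.1956, 0.2495]
ee_rot: [0.03, 0.706, 0.707, -0.038]
contact_force: [1.5, 0.4, -3.6]
width: 0.039
```

Request:
step_arm --moves '[-0.08,-0.004,0.008,0,1,-0.16,-0.009,0.016,0,1,-0.22,-0.012,0.023,0,1,-0.27,-0.015,0.028,0,1,-0.295,-0.016,0.03,0,1]'

```text
clock: 13.85
position: [0.4198, -0.3443, 0.2485]
ee_rot: [0.03, 0.706, 0.706, -0.038]
contact_force: [-0.4, 1.5, -1.8]
width: 0.039
```

Request:
step_arm --moves '[0,0,0,0,1,0,0,0,0,1]'

```text
clock: 14.05
position: [0.4201, -0.3412, 0.2486]
ee_rot: [0.03, 0.706, 0.707, -0.038]
contact_force: [-0.1, -0.3, -2.7]
width: 0.0385
```

Run:
```python
from h import *
s=manip.get_state();print(s['position'],s['width'],s['qpos'].round(3))
mv(.4193,-.3428,.12,0)
```

```text
[ 0.42012055 -0.34119367  0.24863206] 0.038534714710135885 [-0.761  0.198  1.607 -0.08   1.28  -0.741]
d [0.0213 0.0013 0.2564] twist 0.0003 jaw0 0.0 rows>=2.6
```

Request:
step_arm --moves '[0.008,0,0.09,0,1,0.016,0.001,0.18,0,1,0.023,0.001,0.26,0,1,0.026,0.001,0.305,0,1,0.027,0.001,0.312,0,1]'

```text
clock: 14.55
position: [0.4174, -0.3407, 0.0895]
ee_rot: [0.027, 0.705, 0.707, -0.038]
contact_force: [0.8, 0.1, -2.5]
width: 0.0386
```

Request:
step_arm --moves '[0,0,0.003,0,1,0,0,0.005,0,1,0,0,0.006,0,1,0,0,0.006,0,1]'

```text
clock: 14.95
position: [0.4197, -0.345, 0.0907]
ee_rot: [0.032, 0.706, 0.707, -0.038]
contact_force: [0.8, -0.1, -3.4]
width: 0.0389
```

Still carried; a little lower.

Request:
step_arm --moves '[0,0,0.002,0,1,0,0,0.004,0,1,0,0,0.005,0,1,0,0,0.005,0,1]'

```text
clock: 15.35
position: [0.4192, -0.3452, 0.0878]
ee_rot: [0.031, 0.706, 0.707, -0.038]
contact_force: [-2.3, 0.2, 4.2]
width: 0.0391
```

Request:
step_arm --moves '[0,0,0,0,0.9,0,0,0,0,0.5,0,0,0,0,0,0,0,0,0,-0.6,0,0,0,0,-0.8]'

```text
clock: 15.85
position: [0.4192, -0.3448, 0.0867]
ee_rot: [0.031, 0.706, 0.707, -0.038]
contact_force: [-0.5, 0.8, 1.1]
width: 0.0702
```

Request:
step_arm --moves '[0,0,0,0,-0.8,0,0,-0.04,0,-0.8,0,0,-0.12,0,-0.8,0,0,-0.22,0,-0.8,0,0,-0.31,0,-0.8]'

```text
clock: 16.35
position: [0.4207, -0.3294, 0.2429]
ee_rot: [0.031, 0.706, 0.707, -0.038]
contact_force: [0.0, -0.8, 0.3]
width: 0.0767
```

Run:
```python
from h import *
s=manip.get_state();print(s['position'],s['width'])
mv(.397,.315,.25,0)
```

```text
[ 0.42071924 -0.32942289  0.24289849] 0.07672959763125398
d [ 1.2815 -0.0466 -0.1387] twist 0.0003 jaw0 0.0 rows>=12.9
```

Request:
step_arm --moves '[0.09,-0.003,-0.01,0,-0.8,0.18,-0.006,-0.02,0,-0.8,0.27,-0.01,-0.03,0,-0.8,0.36,-0.013,-0.04,0,-0.8,0.45,-0.016,-0.049,0,-0.8]'

```text
clock: 16.85
position: [0.4122, -0.1018, 0.2439]
ee_rot: [0.031, 0.706, 0.706, -0.038]
contact_force: [0.3, 0.8, -0.1]
width: 0.0766
```

Request:
step_arm --moves '[0.09,-0.003,-0.01,0,-0.8,0.18,-0.006,-0.02,0,-0.8,0.27,-0.01,-0.03,0,-0.8,0.36,-0.013,-0.04,0,-0.8,0.45,-0.016,-0.049,0,-0.8]'

```text
clock: 17.35
position: [0.4041, 0.1248, 0.2466]
ee_rot: [0.031, 0.706, 0.707, -0.038]
contact_force: [0.9, -0.4, -0.1]
width: 0.0772
```

Request:
step_arm --moves '[0.09,-0.003,-0.01,0,-0.8,0.18,-0.006,-0.02,0,-0.8,0.26,-0.01,-0.028,0,-0.8,0.32,-0.012,-0.035,0,-0.8,0.35,-0.013,-0.038,0,-0.8]'

```text
clock: 17.85
position: [0.3976, 0.3014, 0.2481]
ee_rot: [0.03, 0.705, 0.708, -0.038]
contact_force: [0.3, -1.0, 0.8]
width: 0.0769
```

Request:
step_arm --moves '[0,0,0,0,-0.8,0,0,0,0,-0.8]'

```text
clock: 18.05
position: [0.3977, 0.2978, 0.2482]
ee_rot: [0.031, 0.706, 0.707, -0.039]
contact_force: [0.4, -0.2, 0.1]
width: 0.077
```

Run:
```python
from h import *
s=manip.get_state();print(s['position'],s['width'],s['qpos'].round(3))
mv(.397,.315,.088,0)
b=snap('side');a=snap('top')
for P in [(.397,.315,.104),(.397,.315,.07)]: print((pix(b,P)-[190,140])*4+[400,0])
cv2.imwrite('pics/i.png',np.hstack([cv2.resize(a['frame'][110:310,280:480],(400,400)),cv2.resize(b['frame'][140:240,190:290],(400,400),interpolation=cv2.INTER_CUBIC)]))
```

```text
[0.39772128 0.29784039 0.24817344] 0.07699331397427378 [ 0.558  0.195  1.614 -0.079  1.396  0.573]
d [0.0658 0.0023 0.3154] twist 0.0003 jaw0 0.0 rows>=3.2
[552.765588   140.80305426]
[556.85855899 171.72597122]
```

View pics/i.png

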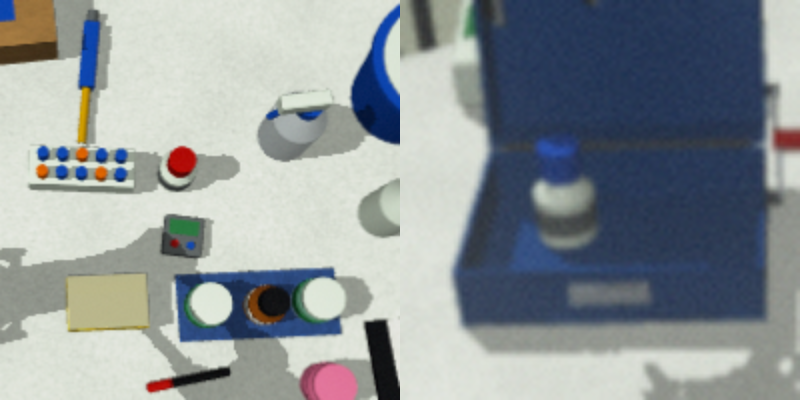

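Black stands upright between the jars at (270,303). The blue cap at (558,158) matches the estimate. Gripping blue.

Request:
step_arm --moves '[0.02,0.002,0.09,0,-0.8,0.04,0.002,0.18,0,-0.8,0.056,0.002,0.26,0,-0.8,0.066,0.002,0.31,0,-0.8,0.066,0.002,0.315,0,-0.8]'

```text
clock: 18.65
position: [0.3951, 0.3139, 0.0857]
ee_rot: [0.03, 0.706, 0.706, -0.042]
contact_force: [-0.1, -0.9, -0.1]
width: 0.0767
```

Request:
step_arm --moves '[0,0,0,0,0.3,0,0,0,0,1,0,0,0,0,1,0,0,0,0,1,0,0,0,0,1]'

```text
clock: 19.15
position: [0.3985, 0.317, 0.0905]
ee_rot: [0.031, 0.706, 0.707, -0.036]
contact_force: [1.2, -0.5, 6.6]
width: 0.039
```

Request:
step_arm --moves '[0,0,0,0,1,-0.006,0,-0.06,0,1,-0.014,0,-0.14,0,1,-0.023,0,-0.23,0,1,-0.033,0,-0.33,0,1]'

```text
clock: 19.65
position: [0.398, 0.3156, 0.2554]
ee_rot: [0.03, 0.706, 0.707, -0.039]
contact_force: [1.4, 0.1, -1.6]
width: 0.0386
```

Run:
```python
from h import *
s=manip.get_state();print(s['position'],s['width'],s['contact_force'])
mv(.628,.0565,.25,0)
```

```text
[0.39796046 0.31564479 0.25541718] 0.03857872519131733 [ 1.39611195  0.12858507 -1.56179937]
d [-0.5157  0.4597  0.0557] twist 0.0003 jaw0 0.1 rows>=6.9
```

Request:
step_arm --moves '[-0.03,0.027,0.003,0,1,-0.085,0.076,0.009,0,1,-0.145,0.13,0.016,0,1,-0.21,0.187,0.023,0,1,-0.275,0.245,0.03,0,1]'

```text
clock: 20.15
position: [0.5219, 0.1768, 0.2515]
ee_rot: [0.03, 0.706, 0.707, -0.038]
contact_force: [-0.8, 0.3, -2.2]
width: 0.039
```

Request:
step_arm --moves '[-0.065,0.058,0.007,0,1,-0.125,0.111,0.014,0,1,-0.18,0.16,0.02,0,1,-0.22,0.196,0.024,0,1,-0.24,0.214,0.026,0,1]'

```text
clock: 20.65
position: [0.6297, 0.0552, 0.2484]
ee_rot: [0.031, 0.707, 0.706, -0.038]
contact_force: [-0.2, 0.2, -2.0]
width: 0.0394
```

Request:
step_arm --moves '[0,0,0,0,1,0,0,0,0,1]'

```text
clock: 20.85
position: [0.6275, 0.0582, 0.2485]
ee_rot: [0.03, 0.706, 0.707, -0.038]
contact_force: [-0.6, 0.4, -1.4]
width: 0.0389
```

Run:
```python
from h import *
s=manip.get_state();print(s['position'],s['width'],s['contact_force'])
mv(.628,.057,.088,0)
```

```text
[0.62753263 0.05818829 0.24854579] 0.038934491678119326 [-0.55215247  0.37659731 -1.39750026]
d [0.0284 0.0049 0.3198] twist 0.0003 jaw0 0.0 rows>=3.2
```

Request:
step_arm --moves '[0.008,0.001,0.09,0,1,0.016,0.002,0.18,0,1,0.023,0.003,0.26,0,1,0.027,0.004,0.31,0,1,0.028,0.004,0.32,0,1]'

```text
clock: 21.35
position: [0.625, 0.0573, 0.0848]
ee_rot: [0.028, 0.705, 0.707, -0.041]
contact_force: [-0.2, -0.1, -2.3]
width: 0.0387
```

Request:
step_arm --moves '[0,0,0.002,0,1,0,0,0.004,0,1,0,0,0.006,0,1,0,0,0.006,0,1]'

```text
clock: 21.75
position: [0.6295, 0.0555, 0.0865]
ee_rot: [0.031, 0.706, 0.707, -0.037]
contact_force: [0.1, -0.2, -1.0]
width: 0.0391
```

Request:
step_arm --moves '[0,0,0.002,0,1,0,0,0.003,0,1,0,0,0.004,0,1,0,0,0.004,0,1]'

```text
clock: 22.15
position: [0.6291, 0.055, 0.0845]
ee_rot: [0.031, 0.706, 0.707, -0.038]
contact_force: [-1.1, 0.4, 5.5]
width: 0.0393
```

Request:
step_arm --moves '[0,0,0,0,0.9,0,0,0,0,0.5,0,0,0,0,0,0,0,0,0,-0.6,0,0,0,0,-0.8]'

```text
clock: 22.65
position: [0.6287, 0.0551, 0.0829]
ee_rot: [0.03, 0.706, 0.707, -0.038]
contact_force: [-0.8, -0.3, -0.4]
width: 0.07
```

Request:
step_arm --moves '[0,0,0,0,-0.8,0,0,-0.04,0,-0.8,0,0,-0.12,0,-0.8,0,0,-0.22,0,-0.8,0,0,-0.31,0,-0.8]'

```text
clock: 23.15
position: [0.6303, 0.0703, 0.2389]
ee_rot: [0.03, 0.706, 0.707, -0.038]
contact_force: [1.2, 0.1, -0.7]
width: 0.0768
```

Request:
step_arm --moves '[0.08,0.08,0,0,0.5,0.15,0.12,0,0,1,0.22,0.12,0,0,1,0.27,0.12,0,0,1,0.27,0.12,0,0,1]'

```text
clock: 23.65
position: [0.6896, 0.2085, 0.2219]
ee_rot: [0.029, 0.704, 0.708, -0.038]
contact_force: [0.7, -0.9, -0.3]
width: 0.0034
```

Run:
```python
from h import *
s=manip.get_state();print(s['position'],s['width'],s['qpos'].round(3))
b=snap('side');a=snap('top')
cv2.imwrite('pics/j.png',np.hstack([cv2.resize(a['frame'][130:280,85:285],(400,300)),cv2.resize(a['frame'][130:280,275:475],(400,300))]))
B=b['frame'][110:290,180:420]
cv2.imwrite('pics/k.png',np.vstack([np.hstack([cv2.resize(a['frame'][130:280,85:285],(400,300)),cv2.resize(a['frame'][130:280,275:475],(400,300))]),cv2.resize(b['frame'][120:255,180:540],(800,300),interpolation=cv2.INTER_CUBIC)]))
```

```text
[0.68959185 0.20849733 0.22191423] 0.0034248634933985787 [ 0.241  0.534  1.152 -0.09   1.492  0.244]
```

View pics/k.png

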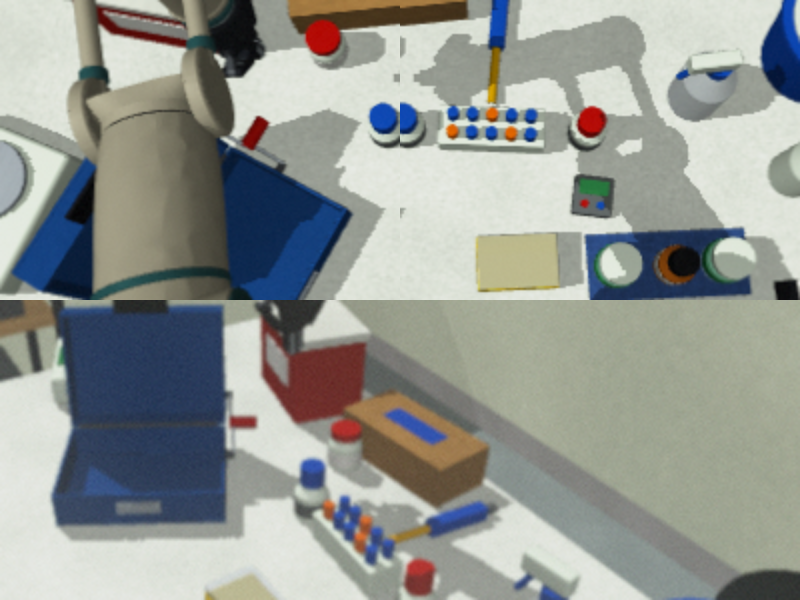

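All three bottles stand upright: blue (383,122) left of the rack, red (591,125) right of it, black (683,262) between the jars. The knee pad is at (257,131). Checking numbers.

```bash
cat >> h.py <<'E'
def check(a):
    H=hsv(a);h,s,v=H[...,0],H[...,1],H[...,2]
    M=dict(blue=(h>100)&(h<128)&(s>140)&(v>95),red=((h<8)|(h>172))&(s>150)&(v>90),black=(v<60)&(s<160))
    for n,e,z0 in(('blue',(.628,.0565),0),('red',(.621,-.2195),0),('black',(.4193,-.3428),.004)):
        c=pix(a,(*e,.085)).round().astype(int)
        p,k,A=fit(a,box(M[n],c[0]-13,c[0]+13,c[1]-13,c[1]+13),.02,.064+z0,.098+z0); print(n,p,k,A,'err mm',((p-e)*1000).round())
E
python3 - <<'E'
from h import *
a=snap('top');check(a)
p=lambda u,v:at(a,85+u/2,130+v/2,.083)[:2].round(4)
print(p(250,143),p(264,119)); mv(.613,.2335,.15,None); print(manip.get_state()['position'])
mv(.613,.2335,.06)
E
```

```text
blue [0.6319 0.0511] 143 182 err mm [ 4. -5.]
red [ 0.6235 -0.2248] 160 185 err mm [ 3. -5.]
black [ 0.4191 -0.3478] 187 204 err mm [-0. -5.]
[0.5935 0.2419] [0.6293 0.223 ]
d [ 0.0735 -0.1525  0.1419] twist 0 jaw0 0.0 rows>=2.2
[0.6900873  0.20392857 0.22332958]
d [ 0.0912 -0.1504  0.321 ] twist 0 jaw0 0.0 rows>=3.7
```

Request:
step_arm --moves '[0.025,-0.05,0,0,1,0.05,-0.1,0.01,0,1,0.073,-0.15,0.07,0,1,0.073,-0.152,0.13,0,1,0.073,-0.152,0.142,0,1]'

```text
clock: 24.3
position: [0.6106, 0.2319, 0.1475]
ee_rot: [0.029, 0.706, 0.706, -0.041]
contact_force: [0.3, -0.3, 0.6]
width: -0.0
```

Request:
step_arm --moves '[0,0,0,0,1,0,0,0,0,1]'

```text
clock: 24.5
position: [0.615, 0.2334, 0.1516]
ee_rot: [0.031, 0.706, 0.706, -0.037]
contact_force: [0.2, 0.6, 0.3]
width: 0.0001
```

Run:
```python
from h import *
s=manip.get_state();print(s['position'],s['width'])
mv(.615,.2365,.110);mv(.617,.240,.073)
b=snap('side');cv2.imwrite('pics/l.png',cv2.resize(b['frame'][100:240,200:340],(600,600),interpolation=cv2.INTER_CUBIC))
```

```text
[0.61503719 0.23338907 0.15164799] 9.484823122390538e-05
d [0.0142 0.0006 0.0823] twist 0 jaw0 -0.0 rows>=0.8
d [0.0283 0.0052 0.1552] twist 0 jaw0 -0.0 rows>=1.6
```

View pics/l.png

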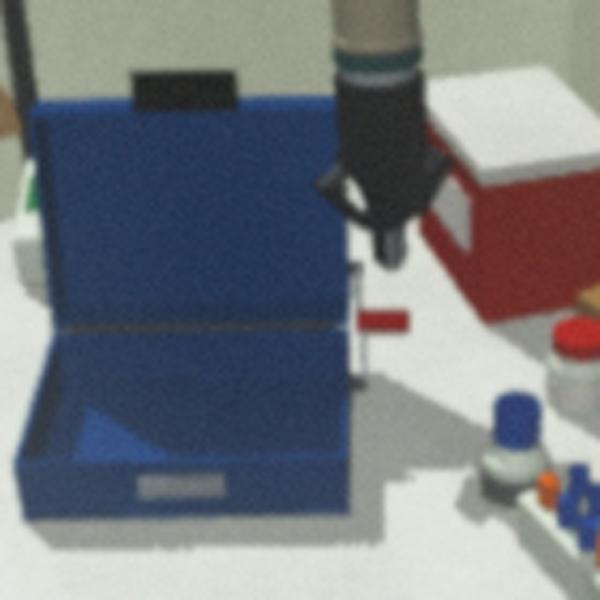

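The fingertips (390,262) are right above the pad (385,320). Pressing slowly.

Request:
step_arm --moves '[0.005,0,0.03,0,1,0.01,0.001,0.06,0,1,0.014,0.001,0.08,0,1,0.016,0.001,0.09,0,1,0.018,0.002,0.1,0,1]'

```text
clock: 25.05
position: [0.6159, 0.2404, 0.1018]
ee_rot: [0.031, 0.706, 0.706, -0.035]
contact_force: [0.4, 7.1, 8.7]
width: -0.0002
```

Request:
step_arm --moves '[0.002,0.001,0.01,0,1,0.004,0.001,0.02,0,1,0.006,0.002,0.03,0,1,0.008,0.003,0.04,0,1,0.01,0.003,0.05,0,1]'

```text
clock: 25.55
position: [0.6197, 0.2461, 0.09]
ee_rot: [0.032, 0.707, 0.706, -0.028]
contact_force: [-14.6, -0.9, 80.5]
width: 0.0001
```

Run:
```python
from h import *
s=manip.get_state();print(s['position'],s['contact_force'])
b=snap('side');cv2.imwrite('pics/m.png',cv2.resize(b['frame'][100:240,200:340],(500,500),interpolation=cv2.INTER_CUBIC))
```

```text
[0.6197245  0.24608428 0.08999555] [-14.64683686  -0.93452996  80.45108613]
```

View pics/m.png

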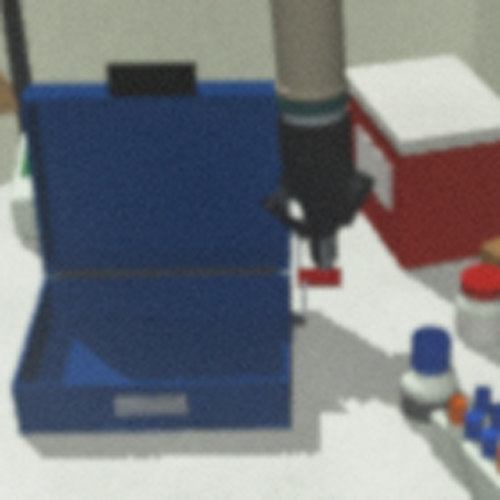

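The force jumped to 80 N: the tips slid off the hinge side of the pad. Backing up.

Request:
step_arm --moves '[0,0,-0.03,0,1,0,0,-0.07,0,1,0,0,-0.12,0,1,0,0,-0.12,0,1]'

```text
clock: 26.0
position: [0.6185, 0.2476, 0.1387]
ee_rot: [0.033, 0.706, 0.707, -0.034]
contact_force: [0.1, -0.1, 0.3]
width: 0.0002
```

Run:
```python
from h import *
s=manip.get_state();print(s['position'],s['contact_force'],s['ee_rot'],s['qpos'])
b=snap('side');a=snap('top')
def padm(im,box_):
    H=hsv(im);h,s,v=H[...,0],H[...,1],H[...,2]
    m=box((((h<8)|(h>172))&(s>140)&(v>60)),*box_).astype(np.uint8)
    n,l,st,c=cv2.connectedComponentsWithStats(m); i=1+np.argmax(st[1:,4]); return c[i],st[i]
cb,sb=padm(b,(275,300,165,195)); print('side',cb,sb)
ct,stt=padm(a,(195,230,180,215)); print('top',ct,stt)
# predicted pad mid (chest y -.166) for heights along arc
ex=np.array([.47,.8827]);ey=np.array([-.8827,.47]);c0=np.array([.4287,.2477])
for z in (.083,.075,.065,.055):
    x=.02+np.sqrt(.064**2-(z-.05)**2); P=c0+ex*x-ey*.166; print(z,x,P,pix(b,(*P,z)),pix(a,(*P,z)))
# triangulate
(o1,d1),(o2,d2)=ray(b,*cb),ray(a,*ct)
A=np.c_[d1,-d2]; t=np.linalg.lstsq(A,o2-o1,rcond=None)[0]; print('tri',o1+d1*t[0],o2+d2*t[1])
cv2.imwrite('pics/n.png',np.hstack([cv2.resize(a['frame'][150:250,170:270],(400,400),interpolation=cv2.INTER_CUBIC),cv2.resize(b['frame'][130:210,240:320],(400,400),interpolation=cv2.INTER_CUBIC)]))
```

```text
[0.61852569 0.24757751 0.13871923] [ 0.1215527  -0.14462923  0.27868634] [ 0.03268005  0.70590448  0.70673359 -0.03403694] [ 0.32324434  0.4997586   1.42289472 -0.09362032  1.25208112  0.35289958]
side [289.09090909 176.72727273] [284 176  10   3  22]
top [211.33333333 196.07843137] [206 188  12  17 102]
0.083 0.07483611948342078 [0.61040118 0.23573784] [289.34581508 174.28286485] [212.36842238 195.82696121]
0.075 0.07891519328662175 [0.61231834 0.23933844] [289.36360842 175.49932372] [211.8103975  195.81433895]
0.065 0.08221736092120913 [0.61387036 0.24225326] [289.39450974 177.24870599] [211.64893658 196.07277775]
0.055 0.08380438856379709 [0.61461626 0.24365413] [289.43362518 179.21489547] [211.98818494 196.58669402]
tri [0.61286569 0.24276172 0.0674187 ] [0.61328641 0.24256989 0.06746894]
```

View pics/n.png

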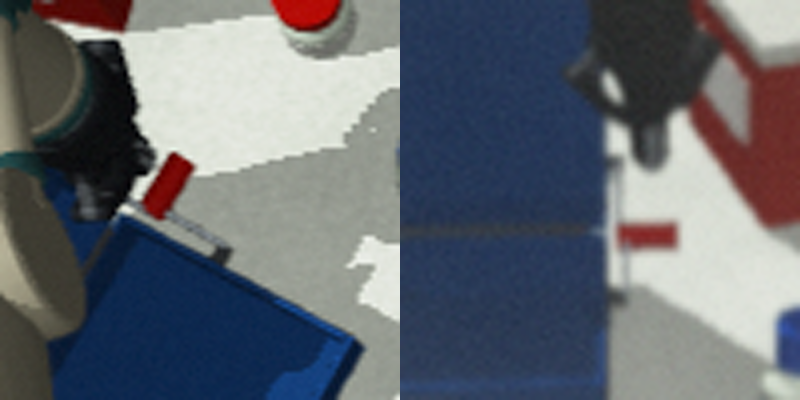

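The pad is 16 mm down (now about z 0.067). The jam fits the gripper body blocking the lid's corner. I'll turn the jaws along the chest's y, half open, and press with one finger so the body stays well outside the lid.

Request:
step_arm --moves '[0,0.02,-0.05,0.04,0.5,0,0.04,-0.05,0.08,0,0,0.06,-0.05,0.12,-0.4,0,0.06,-0.05,0.156,-0.4,0,0.06,-0.05,0.156,-0.4]'

```text
clock: 26.6
position: [0.6453, 0.2481, 0.1564]
ee_rot: [0.039, 0.856, 0.514, -0.032]
contact_force: [-0.6, -0.8, -0.9]
width: 0.0595
```

Request:
step_arm --moves '[0,0,0,0,-0.4,0,0,0,0,-0.4]'

```text
clock: 26.8
position: [0.6451, 0.2485, 0.1575]
ee_rot: [0.039, 0.856, 0.515, -0.031]
contact_force: [-1.0, -1.4, -0.6]
width: 0.0596
```

Run:
```python
from h import *
s=manip.get_state();print(s['position'],s['width'],s['qpos'].round(3))
mv(.6515,.2225,.115,-28); mv(.6515,.2225,.09,-28)
```

```text
[0.6450829  0.24853488 0.15746982] 0.05960296220423391 [ 0.313  0.528  1.323 -0.092  1.334  0.823]
d [-0.0319  0.0327  0.0895] twist 0.001 jaw0 -27.8 rows>=1.0
d [-0.0273  0.031   0.1392] twist 0.001 jaw0 -27.8 rows>=1.5
```

Request:
step_arm --moves '[-0.016,0.016,0,0,-0.4,-0.036,0.032,0.02,0,-0.4,-0.034,0.033,0.06,0,-0.4,-0.032,0.033,0.08,0,-0.4,-0.032,0.033,0.09,0,-0.4]'

```text
clock: 27.3
position: [0.6519, 0.2219, 0.114]
ee_rot: [0.038, 0.856, 0.514, -0.031]
contact_force: [-0.3, -0.1, -0.8]
width: 0.0598
```

Request:
step_arm --moves '[0,0,0,0,-0.4,0,0,0,0,-0.4]'

```text
clock: 27.5
position: [0.6528, 0.2229, 0.116]
ee_rot: [0.039, 0.856, 0.514, -0.029]
contact_force: [-0.1, 0.0, 0.1]
width: 0.0596
```

Run:
```python
from h import *
s=manip.get_state();print(s['position'],s['width'],s['contact_force'])
mv(.6515,.2225,.09,-28)
b=snap('side');a=snap('top')
cv2.imwrite('pics/o.png',np.hstack([cv2.resize(a['frame'][150:250,170:270],(400,400),interpolation=cv2.INTER_CUBIC),cv2.resize(b['frame'][130:210,240:320],(400,400),interpolation=cv2.INTER_CUBIC)]))
```

```text
[0.65282705 0.22291426 0.11602645] 0.059604195956702175 [-0.14797662  0.01914103  0.06266037]
d [ 0.0027 -0.0039  0.0519] twist 0.0005 jaw0 -27.9 rows>=0.5
```

View pics/o.png

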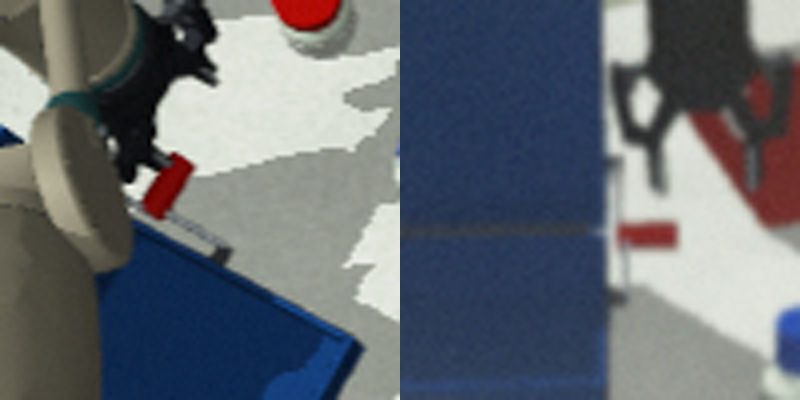

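The left finger tip (658,188) is above the pad (648,236) and the body is clear of the lid. Pressing.

Request:
step_arm --moves '[0.001,-0.004,0.02,0,-0.4,0.002,-0.004,0.035,0,-0.4,0.003,-0.004,0.045,0,-0.4,0.003,-0.004,0.052,0,-0.4,0.003,-0.004,0.052,0,-0.4]'

```text
clock: 28.1
position: [0.6506, 0.2227, 0.0899]
ee_rot: [0.038, 0.856, 0.514, -0.03]
contact_force: [-1.7, 0.2, 3.8]
width: 0.0596
```

Request:
step_arm --moves '[0,0,0.005,0,-0.4,0.001,0,0.01,0,-0.4,0.001,0,0.015,0,-0.4,0.002,0,0.02,0,-0.4,0.002,0,0.02,0,-0.4]'

```text
clock: 28.6
position: [0.6516, 0.2243, 0.0856]
ee_rot: [0.038, 0.856, 0.514, -0.027]
contact_force: [-6.5, 2.8, 25.0]
width: 0.0596
```

Request:
step_arm --moves '[0,0,0,0,-0.4,0,0,0,0,-0.4,0,0,0,0,-0.4]'

```text
clock: 28.9
position: [0.6516, 0.2243, 0.0856]
ee_rot: [0.038, 0.856, 0.514, -0.027]
contact_force: [-6.6, 2.3, 26.0]
width: 0.0597
```

Run:
```python
from h import *
s=manip.get_state();print(s['position'],s['width'],s['contact_force'],s['moment'])
b=snap('side');a=snap('top')
def m(im,bx):
    H=hsv(im);h,s,v=H[...,0],H[...,1],H[...,2]
    k=box((((h<8)|(h>172))&(s>140)&(v>60)),*bx).astype(np.uint8)
    n,l,st,c=cv2.connectedComponentsWithStats(k); i=1+np.argmax(st[1:,4]); return c[i],st[i]
print(m(b,(275,300,165,195)),m(a,(195,230,180,215)))
cv2.imwrite('pics/p.png',np.hstack([cv2.resize(a['frame'][150:250,90:240],(400,267),interpolation=cv2.INTER_CUBIC),cv2.resize(b['frame'][110:210,190:340],(400,267),interpolation=cv2.INTER_CUBIC)]))
```

```text
[0.65163506 0.22428176 0.0856186 ] 0.05973415631107812 [-6.57464463  2.33272418 25.96910674] [ 0.43528285  1.8823614  -0.07285912]
(array([289.16666667, 176.95833333]), array([285, 176,   9,   3,  24], dtype=int32)) (array([211.15662651, 196.91566265]), array([206, 189,  12,  16,  83], dtype=int32))
```

View pics/p.png

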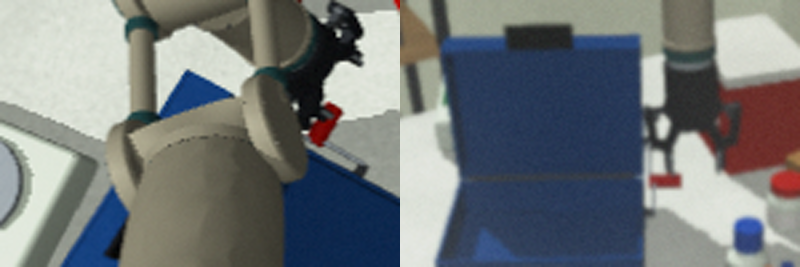

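Request:
step_arm --moves '[0,0,-0.02,0,-0.4,0,0.01,-0.05,0,-0.4,0,0.03,-0.1,0,-0.4,0,0.03,-0.1,0,-0.4]'

```text
clock: 29.4
position: [0.6686, 0.2204, 0.1332]
ee_rot: [0.04, 0.856, 0.514, -0.026]
contact_force: [1.3, -0.4, -0.2]
width: 0.0597
```

Run:
```python
from h import *
from scipy.optimize import least_squares
s=manip.get_state();print(s['position'],s['contact_force'])
b=snap('side');a=snap('top')
cv2.imwrite('pics/side_q.png',b['frame']);cv2.imwrite('pics/top_q.png',a['frame'])
s0=cv2.imread('pics/side0.png');t0=cv2.imread('pics/top0.png')
def lip(f,bx):
    v=f.max(2)<60; m=box(v,*bx).astype(np.uint8); n,l,st,c=cv2.connectedComponentsWithStats(m); i=1+np.argmax(st[1:,4]); return c[i].round(2),st[i]
print('side lip',lip(s0,(225,265,112,132)),lip(b['frame'],(225,265,112,132)))
print('top lip',lip(t0,(110,150,200,245)))
ex=np.array([.47,.8827]);ey=np.array([-.8827,.47]);c0=np.array([.4287,.2477])
def lippt(phi):
    th=np.radians(10)-phi; r=.217; o=.003
    x=.1+r*np.sin(th)+o*np.cos(th); z=.061+r*np.cos(th)-o*np.sin(th); return np.r_[c0+ex*x,z]
for p in (0,.03,.06,.1,.15,.2,.3): print(p,lippt(p).round(3),pix(b,lippt(p)).round(1),pix(a,lippt(p)).round(1))
d=cv2.absdiff(s0,b['frame']).max(2)
def pad(im):
    H=cv2.cvtColor(im,cv2.COLOR_BGR2HSV).astype(int);h,s,v=H[...,0],H[...,1],H[...,2]
    m=box((((h<8)|(h>172))&(s>120)&(v>50)),280,300,165,190).astype(np.uint8);n,l,st,c=cv2.connectedComponentsWithStats(m); i=1+np.argmax(st[1:,4]);return c[i].round(2),st[i]
print('pad',pad(s0),pad(b['frame']))
```

```text
[0.66861512 0.22044794 0.13323344] [ 1.31497154 -0.39638087 -0.15392609]
side lip (array([243.06, 121.24]), array([232, 117,  23,   9, 194], dtype=int32)) (array([241.5 , 123.85]), array([230, 120,  24,   9, 202], dtype=int32))
top lip (array([137.07, 228.2 ]), array([118, 206,  32,  39, 860], dtype=int32))
0 [0.495 0.372 0.274] [242.6 121.3] [134.8 225.1]
0.03 [0.492 0.366 0.275] [242.4 121.7] [136.9 226.3]
0.06 [0.489 0.36  0.276] [242.3 122.2] [139.  227.4]
0.1 [0.485 0.353 0.277] [242. 123.] [141.9 229. ]
0.15 [0.48  0.343 0.278] [241.7 124. ] [145.7 231. ]
0.2 [0.475 0.334 0.278] [241.5 125.2] [149.5 233.1]
0.3 [0.464 0.315 0.277] [240.9 128.2] [157.5 237.3]
pad (array([288.98, 174.42]), array([284, 173,  11,   4,  40], dtype=int32)) (array([289.29, 176.94]), array([284, 176,  11,   3,  31], dtype=int32))
```

Run:
```python
import cv2,numpy as np
a=cv2.imread('pics/top_q.png');b=cv2.imread('pics/side_q.png')
cv2.imwrite('pics/q.png',np.hstack([cv2.resize(a[140:340,80:280],(400,400),interpolation=cv2.INTER_CUBIC),cv2.resize(b[0:200,190:390],(400,400),interpolation=cv2.INTER_CUBIC)]))
```

```text
(no output)
```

View pics/q.png

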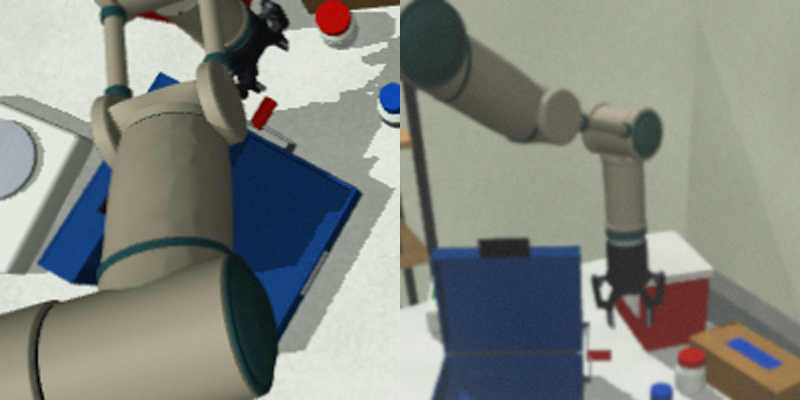

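The arm is far above the lid; lid is already drawn to about 0.145 rad. By the linkage geometry the knee value is then about 0.6, so the stay is broken, and the rising press force is just lid friction through the linkage. Now I go behind the lip.

Request:
step_arm --moves '[0,0.01,-0.09,0,0.5,0,0.01,-0.18,0,1,0,0.01,-0.27,0,1,0,0.01,-0.36,0,1,0,0.01,-0.45,0,1]'

```text
clock: 30.0
position: [0.6713, 0.2399, 0.3537]
ee_rot: [0.038, 0.856, 0.514, -0.031]
contact_force: [1.4, -0.4, -0.1]
width: -0.0001
```

Run:
```python
from h import *
s=manip.get_state();print(s['position'],s['width'])
mv(.505,.390,.36,-28)
```

```text
[0.67130358 0.23989647 0.35368618] -7.355465741655489e-05
d [ 0.1067 -0.4338 -0.0372] twist 0.0006 jaw0 -27.9 rows>=4.5
```

Request:
step_arm --moves '[0.02,-0.08,-0.01,0,1,0.042,-0.17,-0.02,0,1,0.065,-0.26,-0.025,0,1,0.087,-0.35,-0.03,0,1,0.107,-0.434,-0.037,0,1]'

```text
clock: 30.5
position: [0.5035, 0.391, 0.3575]
ee_rot: [0.039, 0.856, 0.515, -0.032]
contact_force: [0.4, 0.4, 0.2]
width: 0.0
```

Request:
step_arm --moves '[0,0,0,0,1,0,0,0,0,1]'

```text
clock: 30.7
position: [0.5048, 0.3906, 0.3584]
ee_rot: [0.039, 0.856, 0.515, -0.031]
contact_force: [-0.2, 0.3, 0.0]
width: -0.0001
```

```bash
cat >> h.py <<'E'
ex=np.array([.47,.8827]);ey=np.array([-.8827,.47]);c0=np.array([.4287,.2477])
def tcp_for(phi,r=.222,back=.011):
    th=np.radians(10)-phi
    x=.1+r*np.sin(th)+.006*np.cos(th)+back; z=.061+r*np.cos(th)-.006*np.sin(th)+.014
    return np.r_[c0+ex*x+[0,.0014],z]
def tool(P,p0=None,R=None):
    s=manip.get_state(); w,a,b,c=s['ee_rot']; R=Ro.from_quat([a,b,c,w]).as_matrix()
    return (R.T@(np.array(P)-(s['position'] if p0 is None else p0))/.5).round(3)
E
python3 - <<'E'
from h import *
s=manip.get_state();print(s['position'],s['width'],s['qpos'].round(2))
b=snap('side');a=snap('top')
f=b['frame'];v=f.max(2)<60; m=box(v,225,265,112,140).astype(np.uint8);n,l,st,c=cv2.connectedComponentsWithStats(m);print(st[1:],c[1:])
P=c0+ex*.145
print(tool((*P,.33)),tool((*P,.284)),tool(tcp_for(.145)))
print('tip px side',pix(b,s['position']-[0,.0014,.014]),'lip top px',pix(b,(*(c0+ex*.108),.295)))
cv2.imwrite('pics/r.png',np.hstack([cv2.resize(a['frame'][180:260,100:180],(400,400),interpolation=cv2.INTER_CUBIC),cv2.resize(b['frame'][80:160,205:285],(400,400),interpolation=cv2.INTER_CUBIC)]))
E
```

```text
[0.50478188 0.39055572 0.35837313] -0.00012806507410359022 [ 0.59  0.38  1.08 -0.08  1.75  1.07]
[[230 120  24   9 204]] [[241.37254902 123.8872549 ]]
[-0.028 -0.006  0.06 ] [-0.019 -0.009  0.151] [-0.062 -0.01   0.129]
tip px side [241.63309986 100.93447615] lip top px [241.30695786 119.59447777]
```

Request:
step_arm --moves '[-0.028,-0.006,0.03,0,1,-0.028,-0.006,0.06,0,1,-0.024,-0.008,0.1,0,1,-0.019,-0.009,0.135,0,1,-0.019,-0.009,0.147,0,1]'

```text
clock: 31.3
position: [0.497, 0.3749, 0.2844]
ee_rot: [0.039, 0.857, 0.513, -0.032]
contact_force: [-0.6, -0.2, -0.7]
width: 0.0002
```

Request:
step_arm --moves '[0,0,0,0,1,-0.01,0,0,0,1,-0.02,0,0,0,1]'

```text
clock: 31.6
position: [0.4924, 0.3676, 0.2891]
ee_rot: [0.039, 0.856, 0.514, -0.029]
contact_force: [-0.0, -0.2, -0.5]
width: 0.0001
```

Request:
step_arm --moves '[-0.01,0,0,0,1,-0.02,0,0,0,1,-0.03,0,0,0,1,-0.04,0,0,0,1]'

```text
clock: 32.0
position: [0.4829, 0.3509, 0.2901]
ee_rot: [0.038, 0.856, 0.515, -0.028]
contact_force: [2.9, 4.5, -2.7]
width: 0.0002
```

Run:
```python
from h import *
s=manip.get_state();print(s['position'],s['contact_force']); rel=s['position'][:2]-c0; print('chest',rel@ex,rel@ey)
b=snap('side');v=b['frame'].max(2)<60; m=box(v,225,265,112,140).astype(np.uint8);n,l,st,c=cv2.connectedComponentsWithStats(m);print(st[1:],c[1:])
for i in range(1,17):
    ph=.2+.1*i; print(round(ph,2),tcp_for(ph).round(3),tool(tcp_for(ph)))
```

```text
[0.48286671 0.35089491 0.29009329] [ 2.94381413  4.49330959 -2.68625154]
chest 0.11654849962572188 0.000688655028584482
[[236 112   9   3  21]
 [244 117   1   1   1]
 [230 119  24  11 212]] [[240.19047619 112.76190476]
 [244.         117.        ]
 [241.72641509 125.        ]]
0.3 [0.471 0.328 0.296] [-0.051  0.    -0.007]
0.4 [0.46  0.308 0.293] [-0.094  0.     0.003]
0.5 [0.45  0.289 0.287] [-0.136 -0.     0.018]
0.6 [0.44  0.271 0.28 ] [-0.176 -0.001  0.037]
0.7 [0.431 0.253 0.27 ] [-0.214 -0.002  0.06 ]
0.8 [0.422 0.237 0.258] [-0.25  -0.003  0.086]
0.9 [0.414 0.221 0.245] [-0.283 -0.004  0.116]
1.0 [0.406 0.207 0.23 ] [-0.312 -0.005  0.149]
1.1 [0.399 0.194 0.213] [-0.339 -0.006  0.185]
1.2 [0.393 0.182 0.195] [-0.361 -0.008  0.223]
1.3 [0.388 0.173 0.176] [-0.38  -0.009  0.263]
1.4 [0.384 0.164 0.156] [-0.394 -0.011  0.305]
1.5 [0.38  0.158 0.135] [-0.404 -0.012  0.349]
1.6 [0.378 0.154 0.113] [-0.41  -0.014  0.393]
1.7 [0.377 0.152 0.091] [-0.412 -0.015  0.437]
1.8 [0.377 0.151 0.069] [-0.409 -0.017  0.481]
```

Request:
step_arm --moves '[-0.051,0,-0.007,0,1,-0.094,0,0.003,0,1,-0.136,0,0.018,0,1,-0.176,-0.001,0.037,0,1,-0.195,-0.001,0.048,0,1]'

```text
clock: 32.55
position: [0.4347, 0.2615, 0.2749]
ee_rot: [0.039, 0.856, 0.514, -0.03]
contact_force: [0.6, 4.5, 1.1]
width: -0.0001
```

Run:
```python
from h import *
s=manip.get_state();print(s['position'],s['contact_force']); rel=s['position'][:2]-c0; print('chest',rel@ex,rel@ey)
for i in range(1,17):
    ph=.6+.1*i; print(round(ph,2),tcp_for(ph).round(3),tool(tcp_for(ph)))
```

```text
[0.43468561 0.26154931 0.27491621] [0.56278582 4.45104354 1.09948029]
chest 0.015038022582997143 0.0012256744416474616
0.7 [0.431 0.253 0.27 ] [-0.017  0.001  0.011]
0.8 [0.422 0.237 0.258] [-0.053 -0.     0.038]
0.9 [0.414 0.221 0.245] [-0.085 -0.001  0.068]
1.0 [0.406 0.207 0.23 ] [-0.115 -0.002  0.101]
1.1 [0.399 0.194 0.213] [-0.141 -0.003  0.137]
1.2 [0.393 0.182 0.195] [-0.164 -0.005  0.175]
1.3 [0.388 0.173 0.176] [-0.182 -0.006  0.215]
1.4 [0.384 0.164 0.156] [-0.197 -0.008  0.257]
1.5 [0.38  0.158 0.135] [-0.207 -0.009  0.3  ]
1.6 [0.378 0.154 0.113] [-0.213 -0.011  0.344]
1.7 [0.377 0.152 0.091] [-0.214 -0.012  0.389]
1.8 [0.377 0.151 0.069] [-0.211 -0.014  0.433]
1.9 [0.377 0.153 0.047] [-0.203 -0.015  0.477]
2.0 [0.379 0.156 0.025] [-0.192 -0.017  0.519]
2.1 [0.382 0.161 0.004] [-0.176 -0.018  0.561]
2.2 [ 0.386  0.169 -0.017] [-0.156 -0.02   0.6  ]
```

Request:
step_arm --moves '[-0.035,0,0.024,0,1,-0.07,0,0.053,0,1,-0.1,-0.001,0.085,0,1,-0.128,-0.002,0.119,0,1,-0.141,-0.003,0.137,0,1]'

```text
clock: 33.05
position: [0.3996, 0.1935, 0.2125]
ee_rot: [0.039, 0.856, 0.514, -0.031]
contact_force: [-0.9, 1.5, 2.1]
width: -0.0002
```

Run:
```python
from h import *
s=manip.get_state();print(s['position'],s['contact_force']); rel=s['position'][:2]-c0; print('chest',rel@ex,rel@ey)
for i in range(6,14):
    ph=.6+.1*i; print(round(ph,2),tcp_for(ph).round(3),tool(tcp_for(ph)))
```

```text
[0.39955877 0.19351799 0.21250054] [-0.90169172  1.52890942  2.13868557]
chest -0.061522839538538 0.0002574210371430566
1.2 [0.393 0.182 0.195] [-0.023 -0.002  0.037]
1.3 [0.388 0.173 0.176] [-0.041 -0.003  0.077]
1.4 [0.384 0.164 0.156] [-0.055 -0.005  0.119]
1.5 [0.38  0.158 0.135] [-0.065 -0.006  0.162]
1.6 [0.378 0.154 0.113] [-0.071 -0.008  0.206]
1.7 [0.377 0.152 0.091] [-0.073 -0.009  0.251]
1.8 [0.377 0.151 0.069] [-0.069 -0.011  0.295]
1.9 [0.377 0.153 0.047] [-0.062 -0.012  0.339]
```

Request:
step_arm --moves '[-0.023,-0.002,0.037,0,1,-0.042,-0.003,0.077,0,1,-0.057,-0.004,0.115,0,1,-0.068,-0.005,0.15,0,1,-0.074,-0.006,0.18,0,1]'

```text
clock: 33.55
position: [0.38, 0.1544, 0.1265]
ee_rot: [0.039, 0.856, 0.514, -0.03]
contact_force: [0.9, 2.6, 2.3]
width: -0.0002
```

Request:
step_arm --moves '[-0.004,-0.001,0.02,0,1,-0.005,-0.002,0.04,0,1,-0.005,-0.003,0.06,0,1,-0.005,-0.003,0.07,0,1,-0.005,-0.003,0.075,0,1]'

```text
clock: 34.05
position: [0.3767, 0.1496, 0.0891]
ee_rot: [0.039, 0.856, 0.514, -0.03]
contact_force: [-0.7, 0.0, 1.0]
width: 0.0003
```

Run:
```python
from h import *
s=manip.get_state();print(s['position'],s['contact_force']); rel=s['position'][:2]-c0; print('chest',rel@ex,rel@ey)
```

```text
[0.37671346 0.1496031  0.08908054] [-0.73956724  0.02555559  0.95774817]
chest -0.11102380791365896 -0.0002170268316654646
```

Request:
step_arm --moves '[0,0,0.008,0,1,0,0,0.014,0,1,0,0,0.018,0,1,0,0,0.02,0,1,0,0,0.02,0,1]'

```text
clock: 34.55
position: [0.377, 0.1492, 0.0812]
ee_rot: [0.039, 0.856, 0.514, -0.029]
contact_force: [-4.4, 1.3, 16.6]
width: 0.0002
```

Request:
step_arm --moves '[0,0,0.004,0,1,0,0,0.006,0,1,0,0,0.006,0,1,0,0,0.006,0,1]'

```text
clock: 34.95
position: [0.377, 0.1492, 0.0808]
ee_rot: [0.039, 0.856, 0.514, -0.029]
contact_force: [-10.4, 1.6, 42.4]
width: -0.0003
```

Hard stop at TCP z 0.081, exactly the shut height. Retreating and checking.

Request:
step_arm --moves '[0,0,-0.03,0,1,0,0,-0.1,0,1,0,0,-0.19,0,1,0,0,-0.28,0,1,0,0,-0.34,0,1]'

```text
clock: 35.45
position: [0.3799, 0.1656, 0.2491]
ee_rot: [0.039, 0.856, 0.514, -0.027]
contact_force: [0.3, -0.7, -0.2]
width: 0.0001
```

Request:
step_arm --moves '[0,-0.09,0,0,1,0,-0.18,0,0,1,0,-0.27,0,0,1,0,-0.34,0,0,1,0,-0.36,0,0,1]'

```text
clock: 35.95
position: [0.217, 0.2498, 0.2393]
ee_rot: [0.038, 0.855, 0.516, -0.03]
contact_force: [1.2, -0.0, -0.4]
width: -0.0003
```

Request:
step_arm --moves '[0,0,0,0,1,0,0,0,0,1,0,0,0,0,1]'

```text
clock: 36.25
position: [0.221, 0.249, 0.2394]
ee_rot: [0.039, 0.857, 0.514, -0.029]
contact_force: [0.9, 0.6, 0.1]
width: -0.0002
```

Run:
```python
from h import *
s=manip.get_state();print(s['position'],s['contact_force'])
a=snap('top');b=snap('side');check(a)
B=lambda im,u,v:None
t0=cv2.imread('pics/top0.png')
for n,(u0,u1,v0,v1) in dict(rack=(290,352,178,207),tip=(310,358,242,280),jars=(366,458,240,284),timer=(358,386,212,240)).items():
    T=t0[v0:v1,u0:u1]; r=cv2.matchTemplate(a['frame'][v0-8:v1+8,u0-8:u1+8],T,cv2.TM_CCOEFF_NORMED); _,m,_,l=cv2.minMaxLoc(r); print(n,l[0]-8,l[1]-8,round(m,3))
# lip shut: black lip expected px
print('lip shut px side',pix(b,(*(c0-ex*.117),.067)),'half-way open .1rad',pix(b,(*(c0+ex*(.1-.217*np.cos(.1))),.067+.217*np.sin(.1))))
m=box(b['frame'].max(2)<60,200,290,150,225).astype(np.uint8);n,l,st,c=cv2.connectedComponentsWithStats(m);i=1+np.argmax(st[1:,4]);print(c[i],st[i])
cv2.imwrite('pics/s.png',np.hstack([cv2.resize(a['frame'][110:310,85:485],(800,400))[:, :], ]) if 0 else np.vstack([cv2.resize(a['frame'][125:295,85:485],(700,298)),cv2.resize(b['frame'][130:330,180:580][:170],(700,298))]))
```

```text
[0.2210339  0.24901226 0.23944849] [0.93435062 0.63034955 0.09467401]
blue [0.6322 0.0511] 140 182 err mm [ 4. -5.]
red [ 0.6243 -0.2255] 153 185 err mm [ 3. -6.]
black [ 0.4192 -0.3477] 194 204 err mm [-0. -5.]
rack 0 0 0.965
tip 0 0 0.999
jars 0 0 0.962
timer 0 0 1.0
lip shut px side [241.57502985 209.201535  ] half-way open .1rad [240.99604949 203.86776654]
[240.67105263 208.55263158] [228 206  26   7 152]
```

View pics/s.png

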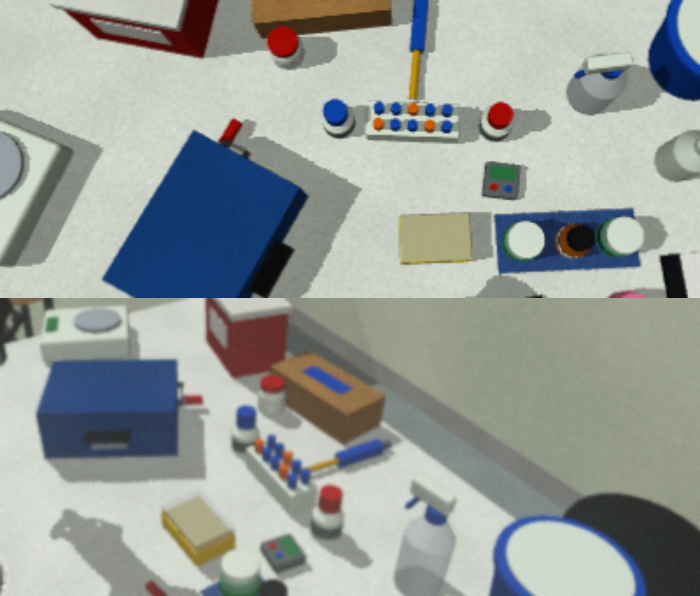

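The lid is flat and shut with its lip at (107,437). Blue (337,115), red (498,118) and black (576,240) all stand in place. Handing in.

```bash
python3 -c "
from rig import job
print(job.sign_off())"
```

```text
the job is handed in; nothing more can be done
None
```

The job is handed in with all three bottles that were in the chest standing at their stations and the lid shut. The yellow bottle was absent, so its station stays empty. Sign-off gives no verdict.

**Last checks:**
- **Bottles:** blue, red and black measured within about 7 mm of their targets (tolerance 20 mm), and all stood upright.
- **Surroundings:** the rack, tip box, jars and timer had not moved in the picture. I did not measure the other bystanders, but nothing looked moved.
- **Lid:** it met a hard stop at the height expected for fully shut. The black lip appeared within about 1 pixel of its shut position.
- **Robot:** clear of everything at the end.

**What went wrong or stayed uncertain:**
- **Joint 6:** it ran into its -2.7 rad limit early on and read -2.704, which left the tool tilted about 5.6 degrees for the rest of the run. The bottles still settled upright.
- **Knee press, first try:** it peaked at about 80 N. I never found out why. If the gripper's body was pressing on the lid, that could have passed the 40 N limit.
- **Knee travel:** the knee went down about 16 mm, not the 25 mm advised. I judged the stay broken because the lid had already moved about 0.145 rad and then swung freely with about 5 N at the lip.

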